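Nip up the roller bearing's cap screw with the T-handle hex key

ROBOT

A 6-joint arm with a two-finger parallel gripper is mounted at the origin on the work surface. World frame = base frame: x ahead of the robot, y to its left, z up, the work surface at z = 0. Lengths are in m, angles in rad, forces in N, time in s.
With the tool pointing down it reaches from about 0.275 to 0.725 m from the base axis. Payload 5.6 kg.
Tool frame: the origin (TCP) lies midway between the tips of the shut fingers; the grasp point (between the pads) lies 19 mm behind it (robot.pinch_z is the x of the grasp point in the tool frame, in m); x points along the fingers, y is the direction in which the jaws open and shut, and the axes are right-handed (so a half turn about x gives the same grasp; the last joint's range is limited). The gripper opens to 85 mm and grips with 20 to 120 N. Pads are 22 mm wide; open, the fingers measure 114 mm over their backs; the gripper's body (76 mm by 85 mm) begins 54 mm behind the grasp point. The pads swing forward as they close: fully open they stand 13 mm farther back than shut.
Start: joints at [1.609, 0.255, 0.108, 0, -1.424, -0.285], TCP at [0.134, 0.533, 0.231] pointing down, gripper open.
Joint ranges: [-2.95, 2.95], [-1.21, 1.97], [-1.09, 1.5], [-2.87, 1.71], [-2.94, -0.07], [-3.05, 3.05]. Speed limits (rad/s): [2.57, 2.57, 3.14, 3.14, 3.14, 3.14].

INTERFACE

Orientations are given as [roll, pitch, yaw] about the fixed x, y, z axes, in that order (R = Rz(yaw) Ry(pitch) Rx(roll)).
In Python, from station import robot gives the robot as it stands. The module is installed in compiled form; this text tells all that it offers.
- The arm moves only by the tool move_arm, never from a script. Its arguments are lists of equal length, an entry for each row: "translation": the shift along the tool's x, y, z in cm, a list of three; "angular": the turn, a rotation vector about the tool's x, y, z in degrees, a list of three. In form: {"translation": [[tx, ty, tz], ...], "angular": [[rx, ry, rz], ...]}. A call has 1 to 10 rows; each row shifts and turns the pose as measured when the row begins, along the tool's axes as they then stand; what a row does not reach is not made up. A row lasts 1/10 s, in which the tool goes at most 50 mm and 8.59 degrees, less where a joint would pass 70% of its speed; a pose out of reach is approached as far as the arm can. A call with a gripper value outside its range is refused whole. "grip" is the closure, from -1 (fully open) to 1 (shut), set as the call begins (left out, the last holds). The fingers move at their own pace and stop on an object; "force" is the grip in N (left out, the last holds). Time passes only in rows, so rows that do not move let the fingers close. It gives the time, the measured TCP pose, the force and the opening at its end, in the units of the state.
- robot.get_state(): the state, without advancing time (a new reading comes with each control period).
- robot.grab_frame(name): name is "scene" or "top"; returns a dict with "frame" (480x640x3 uint8, red, green, blue), "depth" (480x640 float32, m along the optical axis (not along the pixel's ray), 0 where there is no reading), "fx", "fy", "cx", "cy" (pixels), "origin" and "attitude" of the camera in the world. Camera axes: x right, y down, z forward; pixel columns grow to the right and rows downward; lengths in m; the calibration is good to about 2 mm. A picture is of the moment at which its call begins.
- robot.close_job(): hands the job in, once; it reports no verdict.
The state is a dict: "time": time; "q": joint angles; "joint_vel": joint speeds; "tau": joint torques, N m; "tool_pos": TCP position; "tcp_rot": TCP orientation; "ft_force": force on the tool from outside, world axes, zero at the start; "moment": the same for the moment, N m; "opening": finger opening in m.
Only numpy, scipy, OpenCV 4.12 (cv2) and the standard library are available. Lean on these libraries where they do the work, as an engineer would, in place of code of your own. Each camera call takes 0.05 s, during which the arm holds its last target.

TASK

The cap screw of the roller stand's bearing is loose: take the largest T-handle hex key from the wooden block, push it gently but fully home in the screw's recessed hexagon before you turn, and turn the screw clockwise until it comes up snug, without overtightening it. Then put the key back upright in its own hole in the block and let go of it; leave the other keys and the rest of the bench alone.

Things in the scene. Friction and masses are not known exactly. Their poses are not given: they have to be found in the camera images.
- socket (a point): Centre of the mouth of the loose cap screw's hexagonal recess, level with the top of the screw head, 113 mm above the table; z up along the screw. Its x and y are the stand's and do NOT tell how the hexagon lies: that differs each time (alike every 60 deg); see or feel it. Recess 14.8 mm across flats, 10 mm deep, flat floor, mouth bevelled 1.5 mm at 45 deg; the key has 4 deg play each way, and unless aligned stops 2 to 3 mm in
- cap_screw (a joint): Turn of the steel cap screw (M16, head 24 mm across), rad, growing clockwise seen from above. Starts loose at -1.0 to -0.65 and turns stiffly (0.1 N m) up to 0, where the head is down tight and stops dead: there the torque jumps. Snug is a torque of 0.3 to 0.8 N m against that stop; over 1 N m is overtightened. It stays where it is left
- key14_grip (a point): Centre of the handle of the largest T-handle hex key, 134 mm above its tip. Black bar 100 mm long (its x), 18 wide (its y), 24 high (z, up). Steel stem under its middle, 122 mm long, 14 mm hexagon, flats facing the handle's x and every 60 deg; the last 1.2 mm is 12.5 mm across. 0.19 to 0.26 kg. Stands upright in one of the block's three holes; which one varies
- key14_tip (a point): Centre of the end face of that key's stem; axes as the handle's
- key14: The same largest key: origin at the centre of the stem's end face, z up along the stem to the handle, x along the handle
- key_block: Fixed wooden block for the keys, 75 (x) x 235 (y) x 70 mm high, origin at the centre of its underside. Three round holes 20 mm across and 50 mm deep, at y = -75, 0 and 75 mm on its middle line; their flat floors are 20 mm above the table
- key10: T-handle hex key of the middle size (10 mm hexagon, 112 mm stem, handle 88 x 18 x 24 mm), upright in another hole, origin at its tip; too thin for the screw, to be left alone
- key8: T-handle hex key of the smallest size (8 mm hexagon, 102 mm stem, handle 76 x 18 x 24 mm), upright in another hole, origin at its tip; to be left alone
- roller_stand: Fixed iron stand of a black rubber roller (90 mm across, top 130 mm up, starts at y = 55 mm). Origin on the table under the near bearing; shaft along y, 85 mm up. The socket is at x = 58 mm, in a 27 mm counterbore, 2 mm below the top of the cap's 46 x 48 mm lobe (115 mm up); the cap's rounded top, 74 mm across in x, rises to 122 mm over the shaft
- ink_tin: Bystander: grey ink tin 92 mm across, 85 mm high, origin underneath
- ink_jar: Bystander: jar 68 mm across, 100 mm high, origin underneath
- offcut: Bystander: wooden offcut 170 x 62 x 45 mm, origin underneath
- tape_roll: Bystander: roll of paper tape 104 mm across, 25 mm high, lying flat, origin underneath
- brayer: Bystander: hand roller 110 mm wide with a wooden handle, lying on the table, origin underneath its roller
- ink_knife: Bystander: ink knife 240 mm long, lying flat
- bar_clamp: Bystander: one-handed bar clamp 300 mm long, lying flat, origin underneath
- spare_screw: Bystander: spare cap screw standing on its head, 24 mm across, 61 mm high, origin underneath
Not all that is in view belongs to the job. Leave any blue or purple look-alike of the key14 alone.

How it is judged:
On the way, in this order (a step that is already met when the one before it is completed fails the run):
1. the largest key stands fully home in the screw's hexagon (at least 8.5 mm of its 10 mm deep) while the screw is still loose (z of key14_tip in the frame of socket below -0.0085 m and horizontal distance between key14_tip and socket below 0.003 m and angle between key14's own z axis and vertical below 0.08 rad and value of joint cap_screw below -0.5 rad), for 0.2 s.
2. with the key fully home the screw has been turned clockwise right up to tight and is nipped up snug with the key (about 0.3 N m or more, which makes 42 N between key and screw) (z of key14_tip in the frame of socket below -0.008 m and value of joint cap_screw above -0.03 rad and contact force between key14 and cap_screw above 42 N), for 0.2 s.
At the end, for the whole second after the job is handed in: The screw is up tight (within 0.03 rad of the end of its turn); the largest key stands upright at rest in the hole that it came from (tip within 8 mm, within 0.12 rad of upright), released (value of joint cap_screw above -0.03 rad and distance of key14_tip from where it was at the start of the episode below 0.008 m and angle between key14's own z axis and vertical below 0.12 rad and linear speed of key14 below 0.02 m/s); the robot touches nothing.
It fails at once if the screw is turned in (beyond -0.55 rad) with a key that is not fully home (less than 7.5 mm of 10 mm deep): that rounds the hexagon ((velocity of joint cap_screw above 0.05 rad/s and value of joint cap_screw between -0.55 and -0.05 rad) and z of key14_tip in the frame of socket above -0.0075 m).
It fails at once if the screw is overtightened or strained (more than 165 N between key and screw, which is about 1 N m) (contact force between key14 and cap_screw above 165 N).
It fails at once if the key is pressed on the screw or wedged in it with more than 35 N while it is not yet home, or knocked or pressed on the bearing with more than 35 N ((contact force between key14 and cap_screw above 35 N and z of key14_tip in the frame of socket above -0.0085 m) or contact force between key14 and roller_stand above 35 N).
It fails at once if the key is dropped or rammed into the block (more than 25 N) (contact force between key14 and key_block above 25 N).
It fails at once if another key or anything else on the bench is shifted by more than 20 mm (distance of any of key10, key8, ink_tin, ink_jar, offcut, tape_roll, brayer, ink_knife, bar_clamp, spare_screw from where it was at the start of the episode above 0.02 m).
It also fails if it takes over 72 s, if anything falls off the work surface, if the arm or the gripper's body presses on something with over 40 N, if the wrist force passes 120 N, or if a joint passes its speed limit or range.

## Working session

There is one attempt and no reset: what is moved stays moved. The work goes in short steps, Python scripts to look and compute and a tool call to move; the robot and the scene stay as the last step left them, time stands still between calls to the robot, and variables do not carry over. Pictures are saved under pics/ and viewed, and the job is handed in when it is done.

Besides the shell and the picture viewer there is one more tool, called after ">>>" as a command line: name --argument value ..., lists and objects as JSON in quotes. move_arm: Moves the arm, as the interface text tells. Its arguments: {"type":"object","properties":{"translation":{"type":"array","items":{"type":"array","items":{"type":"number"}}},"angular":{"type":"array","items":{"type":"array","items":{"type":"number"}}},"grip":{"type":"number"},"force":{"type":"number"}},"required":["translation","angular"]}

```bash
mkdir -p pics; python3 - <<'E'
from station import robot
import cv2, numpy as np, pickle
s=robot.get_state(); print(s)
try: print(robot.pinch_z)
except Exception as e: print(e)
for n in ["scene","top"]:
    f=robot.grab_frame(n); pickle.dump(f,open(f"{n}0.pkl","wb"))
    cv2.imwrite(f"pics/{n}0.png",f["frame"][:,:,::-1])
    print(n,f["fx"],f["fy"],f["cx"],f["cy"],f["origin"],f["attitude"])
E
```

```text
{'time': 0.0, 'q': array([ 1.60859286e+00,  2.55741108e-01,  1.06997751e-01, -4.29378301e-04,
       -1.42391071e+00, -2.84566558e-01]), 'joint_vel': array([-7.48405917e-05, -1.49783236e-03, -3.26871277e-04, -5.71025718e-04,
        6.06656497e-04, -1.06553137e-03]), 'tau': array([-4.02470014e-04, -3.86632419e+01,  2.37937939e+01,  5.36526069e+00,
       -6.19257145e-03,  1.28518870e-06]), 'tool_pos': array([0.13420652, 0.53286136, 0.23040314]), 'tcp_rot': array([ 1.63064768,  1.56889066, -1.75777824]), 'ft_force': array([-0.25589485, -0.10436668,  0.69286445]), 'moment': array([ 0.0393275 ,  0.01386232, -0.01970732]), 'opening': 0.08507435552443635}
-0.0187
scene 476.7647423985062 476.7647423985062 327.04404853643354 236.26548837780558 [ 0.96910596 -0.21569918  0.82352169] [-2.5701438   0.00703157  1.5538597 ]
top 497.3940019701263 497.3940019701263 319.0872571015314 246.06490119288293 [ 0.35110698 -0.22085716  1.12137654] [-2.97597681 -0.00471969 -1.57578017]
```

View pics/scene0.png

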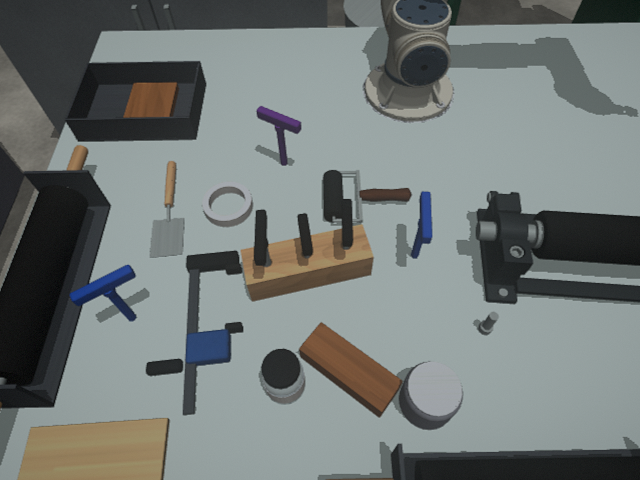

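View pics/top0.png

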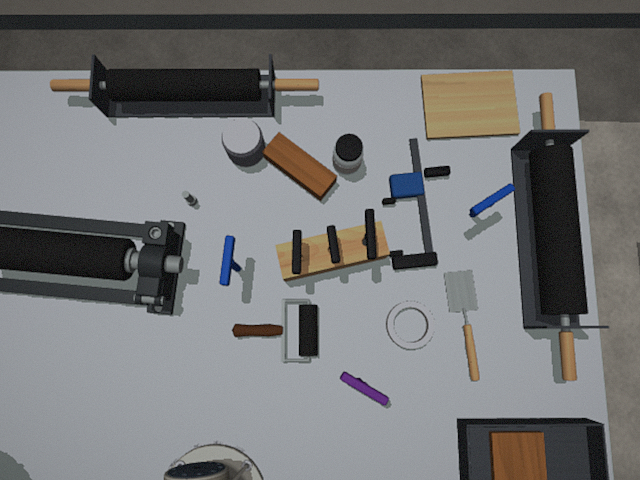

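The scene shows the block with three black-handled keys. The longest handle is at (371,234) in top and (261,237) in scene. The screw lobe is at about (155,231) in top and (517,252) in scene. Next I'll zoom in.

```bash
cat > h.py <<'E'
import numpy as np, cv2, pickle
from scipy.spatial.transform import Rotation as Ro
def cam(f):
    return Ro.from_euler('xyz',f["attitude"]).as_matrix(), np.array(f["origin"])
def cloud(f):
    R,o=cam(f); d=f["depth"]; v,u=np.mgrid[:480,:640]
    p=np.stack([(u-f["cx"])/f["fx"]*d,(v-f["cy"])/f["fy"]*d,d],-1)
    return p@R.T+o
def onz(f,u,v,z):
    R,o=cam(f); r=R@np.array([(u-f["cx"])/f["fx"],(v-f["cy"])/f["fy"],1]); return o+r*(z-o[2])/r[2]
def proj(f,P):
    R,o=cam(f); p=(np.asarray(P)-o)@R; return np.stack([p[...,0]/p[...,2]*f["fx"]+f["cx"],p[...,1]/p[...,2]*f["fy"]+f["cy"]],-1)
def load(n): return pickle.load(open(n+".pkl","rb"))
def crop(f,u0,v0,u1,v1,k,name):
    cv2.imwrite(name,cv2.resize(f["frame"][v0:v1,u0:u1,::-1],None,fx=k,fy=k,interpolation=cv2.INTER_CUBIC))
E
python3 - <<'E'
from h import *
t=load("top0");s=load("scene0")
crop(t,270,200,400,290,6,"pics/tb.png"); crop(t,125,210,195,270,10,"pics/ts.png"); crop(s,490,220,550,280,10,"pics/ss.png")
for n,f in (("top",t),("scene",s)):
    c=cloud(f); fr=f["frame"].astype(int)
    box=dict(top=(270,200,400,290),scene=(235,190,390,300))[n]
    m=np.zeros((480,640),bool); m[box[1]:box[3],box[0]:box[2]]=1
    z=c[...,2]
    k=(m&(z>0.13)&(z<0.2)&(fr.max(-1)<80)).astype(np.uint8)
    nl,lab,st,ce=cv2.connectedComponentsWithStats(k)
    for i in range(1,nl):
        if st[i,4]<60: continue
        p=c[lab==i]; zt=np.percentile(p[:,2],90); q=p[p[:,2]>zt-0.006]
        r=cv2.minAreaRect(q[:,:2].astype(np.float32)*1000)
        print(n,ce[i],zt,r)
    b=m&(z>0.06)&(z<0.076)
    r=cv2.minAreaRect(c[b][:,:2].astype(np.float32)*1000); print("block",r,np.median(z[b]))
E
```

```text
top [370.26970954 234.4813278 ] 0.16792850271948742 ((535.8828125, -327.5296325683594), (98.55677795410156, 17.553701400756836), 2.2752983570098877)
top [333.10461538 244.23384615] 0.14813651285179844 ((518.9702758789062, -254.697509765625), (75.11857604980469, 17.014663696289062), 8.679237365722656)
top [296.36997319 252.01340483] 0.1579438563375505 ((502.300048828125, -181.72476196289062), (17.817941665649414, 86.23646545410156), 89.99244689941406)
block ((519.172607421875, -255.60989379882812), (75.81221008300781, 235.45188903808594), 12.959790229797363) 0.07023189264929885
scene [346.80631579 222.46315789] 0.15631031645638893 ((504.37322998046875, -178.49966430664062), (16.568050384521484, 87.50404357910156), 89.49569702148438)
scene [260.48297214 238.47058824] 0.1663821817877461 ((537.4561767578125, -323.93017578125), (99.7892837524414, 18.310794830322266), 1.871775507926941)
scene [304.73924051 233.97721519] 0.14636803981931606 ((520.9393310546875, -251.6804962158203), (75.70413208007812, 16.4988956451416), 8.128437995910645)
block ((520.0952758789062, -250.89791870117188), (79.31941986083984, 235.20916748046875), 12.564299583435059) 0.06908097200348107
```

View pics/tb.png

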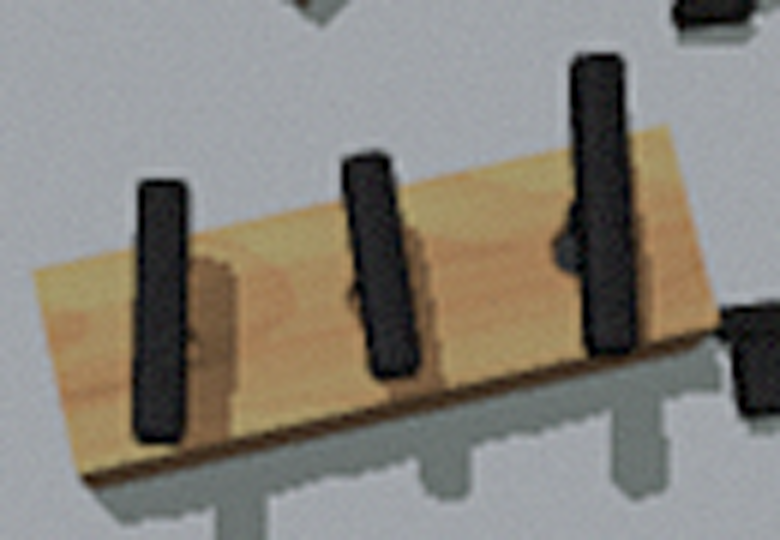

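View pics/ts.png

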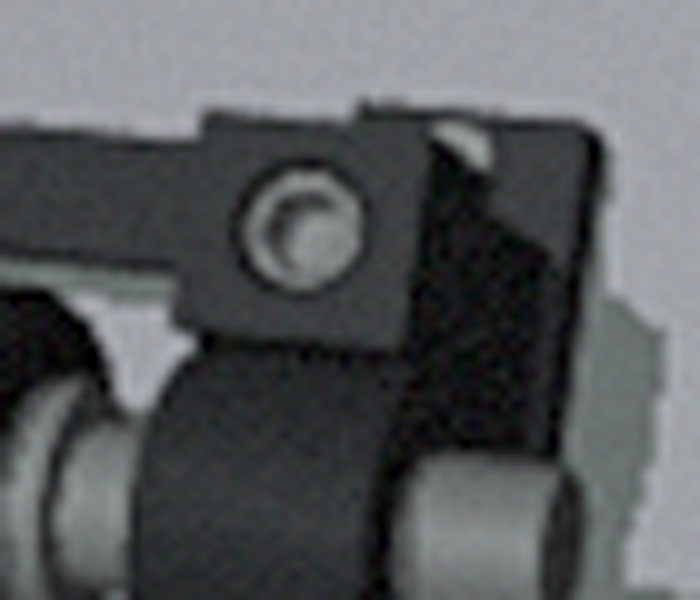

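View pics/ss.png

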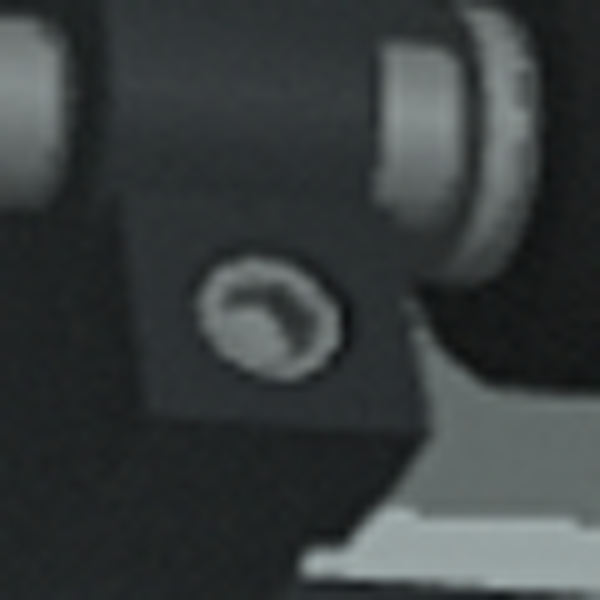

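```bash
python3 - <<'E'
from h import *
from station import robot
s=robot.get_state()
R=Ro.from_euler('xyz',s["tcp_rot"]).as_matrix(); print(np.round(R,3))
t=load("top0");sc=load("scene0")
for f,uv in((t,(155.5-.45,233-.45)),(sc,(516.9-.45,251.9-.45))):
    print("socket",onz(f,*uv,0.113))
# handle tops rect via top-face corners
for f,n,z in ((t,"t",.166),(sc,"s",.166)):
    c=cloud(f);
    for (u,v,w,h) in [((125,200,200,300) if n=="t" else (470,190,560,310))]:
        m=np.zeros((480,640),bool); m[v:h,u:w]=1
        q=m&(abs(c[...,2]-.115)<.003)
        P=c[q]; r=cv2.minAreaRect(P[:,:2].astype(np.float32)*1000); print("lobe",n,q.sum(),r, P[:,2].mean())
k=t["frame"][170:320,0:200]
# stand yaw: shaft line / roller in top depth
c=cloud(t); m=np.zeros((480,640),bool); m[215:290,0:130]=1
q=m&(c[...,2]>.122); P=c[q][:,:2]; print("roller",cv2.minAreaRect(P.astype(np.float32)*1000))
E
```

```text
[[-0.    -0.244 -0.97 ]
 [-0.002 -0.97   0.244]
 [-1.     0.002 -0.   ]]
socket [0.54929683 0.11157908 0.113     ]
socket [0.55047206 0.11424711 0.113     ]
lobe t 779 ((497.996826171875, 132.4310302734375), (84.3614501953125, 151.80567932128906), 85.32763671875) 0.11468379864224096
lobe s 956 ((507.8475646972656, 144.24221801757812), (107.55359649658203, 150.2986602783203), 74.3443374633789) 0.11450324588778003
roller ((465.11199951171875, 96.78836059570312), (669.91943359375, 82.40911102294922), 77.26952362060547)
```

>>> move_arm --translation '[[0,0,0],[0,0,0],[0,0,0],[0,0,0],[0,0,0],[0,0,0],[0,0,0],[0,0,0],[0,0,0],[0,0,0]]' --angular '[[8.4,0,0],[8.4,0,0],[8.4,0,0],[8.4,0,0],[8.4,0,0],[8.4,0,0],[8.4,0,0],[8.4,0,0],[8.4,0,0],[8.4,0,0]]' --grip 0

```text
time: 1.1
tool_pos: [0.1332, 0.5299, 0.2249]
tcp_rot: [3.109, 1.557, -1.78]
ft_force: [0.0, -0.1, -0.0]
opening: 0.0427
```

>>> move_arm --translation '[[0,0,0],[0,0,0],[0,0,0],[0,0,0],[0,0,0],[0,0,0],[0,0,0],[0,0,0],[0,0,0],[0,0,0]]' --angular '[[8.4,0,0],[8.4,0,0],[8.4,0,0],[8.4,0,0],[8.4,0,0],[8.4,0,0],[8.4,0,0],[8.4,0,0],[8.4,0,0],[4,0,0]]'

```text
time: 2.1
tool_pos: [0.1646, 0.5258, 0.2179]
tcp_rot: [-2.727, 1.519, -2.694]
ft_force: [0.4, -0.6, 0.7]
opening: 0.0425
```

```bash
cat > st.py <<'E'
from h import *
from station import robot
def st():
    s=robot.get_state(); R=Ro.from_euler('xyz',s["tcp_rot"]).as_matrix()
    print("t %.2f pos %s yawy %.2f zdir %s F %s M %s op %.4f q6 %.2f"%(s["time"],np.round(s["tool_pos"]*1000,1),np.degrees(np.arctan2(R[1,1],R[0,1])),np.round(R[:,0],4),np.round(s["ft_force"],1),np.round(s["moment"],3),s["opening"],s["q"][5]))
    return s,R
def to(P):
    s,R=st(); print("delta tool cm",np.round((np.array(P)-s["tool_pos"])@R*100,2))
E
python3 -c "
from st import *
to([0.5367,-0.3257,0.23])"
```

```text
t 2.10 pos [164.6 525.8 217.9] yawy 91.91 zdir [-0.0464 -0.0223 -0.9987] F [ 0.4 -0.6  0.7] M [ 0.092 -0.14  -0.068] op 0.0425 q6 -3.05
delta tool cm [ -1.04 -86.35  34.34]
```

>>> move_arm --translation '[[-0.3,-1.5,0.6],[-0.3,-3,1.2],[-0.3,-3.5,1.4],[-0.3,-3.5,1.4],[0,-3.5,1.4],[0,-3.5,1.4],[0,-3.5,1.4],[0,-3.5,1.4],[0,-3.5,1.4],[0,-3.5,1.4]]' --angular '[[0,0,0],[0,0,0],[0,0,0],[0,0,0],[0,0,0],[0,0,0],[0,0,0],[0,0,0],[0,0,0],[0,0,0]]'

```text
time: 3.1
tool_pos: [0.3075, 0.1897, 0.2287]
tcp_rot: [-2.623, 1.516, -2.582]
ft_force: [1.0, -0.2, 0.0]
opening: 0.0428
```

```bash
cat >> st.py <<'E'
def rot(yaw):  # tool x down, tool y at yaw deg -> rotation vector needed in tool axes
    s=robot.get_state(); R=Ro.from_euler('xyz',s["tcp_rot"]).as_matrix()
    a=np.radians(yaw); x=np.array([0,0,-1.]); y=np.array([np.cos(a),np.sin(a),0]); T=np.stack([x,y,np.cross(x,y)],1)
    print("rotvec tool deg",np.round(np.degrees(Ro.from_matrix(R.T@T).as_rotvec()),2))
E
python3 -c "
from st import *
to([0.5367,-0.3257,0.23]);rot(92)"
```

```text
t 3.10 pos [307.5 189.7 228.7] yawy 92.37 zdir [-0.0464 -0.0291 -0.9985] F [ 1.  -0.2  0. ] M [ 0.136 -0.252 -0.013] op 0.0428 q6 -2.50
delta tool cm [  0.31 -52.43  20.81]
rotvec tool deg [ 0.33 -2.72  1.56]
```

>>> move_arm --translation '[[0,-3.5,1.4],[0,-3.5,1.4],[0,-3.5,1.4],[0,-3.5,1.4],[0,-3.5,1.4],[0,-3.5,1.4],[0,-3.5,1.4],[0,-3.5,1.4],[0,-3.5,1.4],[0,-3.5,1.4]]' --angular '[[0,-1.4,0.8],[0,-1.4,0.8],[0,0,0],[0,0,0],[0,0,0],[0,0,0],[0,0,0],[0,0,0],[0,0,0],[0,0,0]]'

```text
time: 4.1
tool_pos: [0.4594, -0.1714, 0.2298]
tcp_rot: [0.352, 1.562, 0.401]
ft_force: [0.7, 1.5, 0.6]
opening: 0.0427
```

```bash
python3 -c "
from st import *
to([0.5367,-0.3257,0.23]);rot(92)"
```

```text
t 4.10 pos [ 459.4 -171.4  229.8] yawy 92.82 zdir [ 0.0077  0.0033 -1.    ] F [0.7 1.5 0.6] M [ 0.105 -0.076  0.051] op 0.0427 q6 -1.48
delta tool cm [-1.000e-02 -1.579e+01  6.960e+00]
rotvec tool deg [ 0.82  0.45 -0.17]
```

>>> move_arm --translation '[[0,-3.5,1.5],[0,-3.5,1.5],[0,-3,1.3],[0,-2.5,1.1],[0,-2,0.9],[0,-1,0.4],[0,0,0],[0,0,0]]' --angular '[[0.8,0.4,-0.2],[0,0,0],[0,0,0],[0,0,0],[0,0,0],[0,0,0],[0,0,0],[0,0,0]]'

```text
time: 4.9
tool_pos: [0.5302, -0.3324, 0.2267]
tcp_rot: [2.903, 1.565, 2.936]
ft_force: [-0.0, 1.1, 0.9]
opening: 0.0426
```

```bash
python3 - <<'E'
from st import *
to([0.5367,-0.3257,0.135]);rot(92)
f=robot.grab_frame("scene");pickle.dump(f,open("scene1.pkl","wb")); crop(f,190,120,390,300,4,"pics/s1.png")
E
```

```text
t 4.90 pos [ 530.2 -332.4  226.7] yawy 91.91 zdir [-0.0059  0.0012 -1.    ] F [-0.   1.1  0.9] M [-0.002 -0.02  -0.02 ] op 0.0426 q6 -1.23
delta tool cm [9.17 0.63 0.73]
rotvec tool deg [-0.09 -0.34 -0.08]
```

View pics/s1.png

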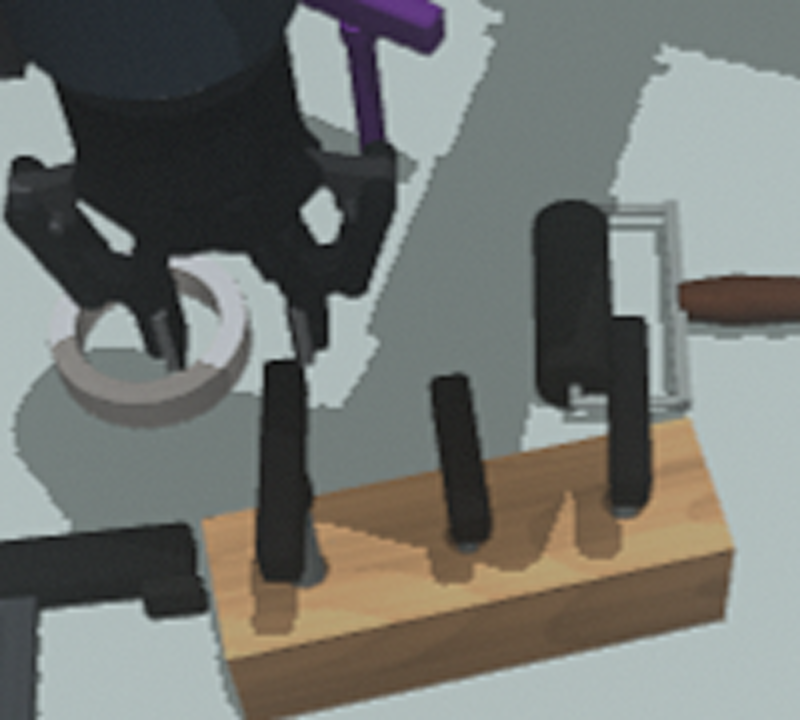

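The open jaws sit above and behind the largest key's handle. Fingertips are at (233,210) and (266,209) in full-image pixels. I'll use this to check the camera bias.

```bash
python3 - <<'E'
from st import *
f=load("scene1")
s,R=st(); p=s["tool_pos"]
for b in (0,6,10):
  for sg in (-1,1): print(b,sg,proj(f,p-R[:,0]*b/1000+sg*R[:,1]*0.0213), proj(f,p-R[:,0]*b/1000+sg*R[:,1]*0.0283))
f=robot.grab_frame("top");pickle.dump(f,open("top1.pkl","wb")); crop(f,310,170,430,260,6,"pics/t1.png")
for b in (0,6,10):
  for sg in (-1,1): print(b,sg,proj(f,p-R[:,0]*b/1000+sg*R[:,1]*0.0213))
E
```

```text
t 4.95 pos [ 530.1 -332.2  226.8] yawy 91.93 zdir [-0.0058  0.0012 -1.    ] F [ 0.4 -0.1 -1. ] M [ 0.017 -0.015  0.023] op 0.0421 q6 -1.23
0 -1 [236.03117216 208.300159  ] [231.49960415 208.50767739]
0 1 [263.57147984 207.03897958] [268.09072673 206.83202543]
6 -1 [235.37088131 206.01675863] [230.80788237 206.22526845]
6 1 [263.10194776 204.7495658 ] [267.65245461 204.54162682]
10 -1 [234.92559702 204.47688824] [230.34140078 204.68606323]
10 1 [262.78531088 203.20566097] [267.35689906 202.99706129]
0 -1 [388.56870666 229.51787937]
0 1 [365.39718328 230.37032655]
6 -1 [389.04109207 228.84855384]
6 1 [365.71868305 229.70617196]
10 -1 [389.35945266 228.39746693]
10 1 [365.93535678 229.25856715]
```

View pics/t1.png

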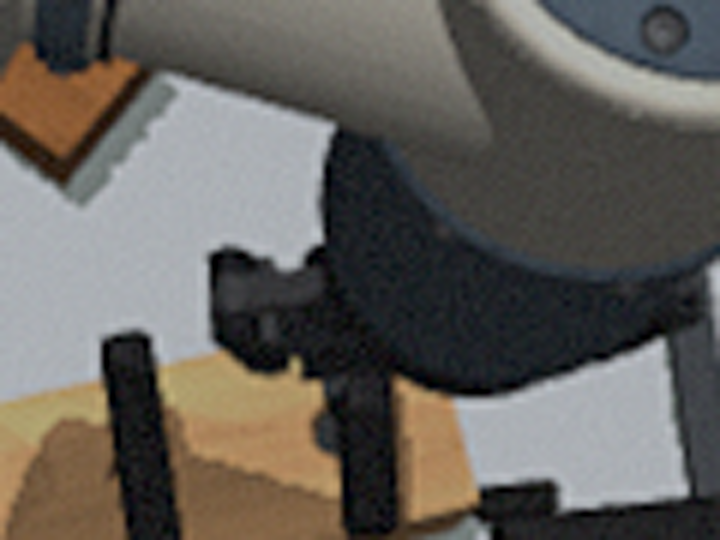

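>>> move_arm --translation '[[0,0.4,0.4],[0,0.4,0.3],[1,0,0],[2,0,0],[0.5,0,0],[0,0,0]]' --angular '[[0,-0.3,0],[0,0,0],[0,0,0],[0,0,0],[0,0,0],[0,0,0]]'

```text
time: 5.6
tool_pos: [0.5378, -0.3198, 0.192]
tcp_rot: [0.194, 1.567, 0.232]
ft_force: [-1.1, -1.4, -0.4]
opening: 0.0429
```

```bash
python3 - <<'E'
from st import *
to([0.5367,-0.3245,0.133]);rot(92)
f=robot.grab_frame("scene");pickle.dump(f,open("scene2.pkl","wb")); crop(f,190,140,330,260,5,"pics/s2.png")
E
```

```text
t 5.60 pos [ 537.8 -319.8  192. ] yawy 92.18 zdir [ 3.3e-03  8.0e-04 -1.0e+00] F [-1.1 -1.4 -0.4] M [-0.023  0.019  0.003] op 0.0429 q6 -1.24
delta tool cm [ 5.9  -0.47 -0.15]
rotvec tool deg [ 0.18  0.19 -0.04]
```

View pics/s2.png

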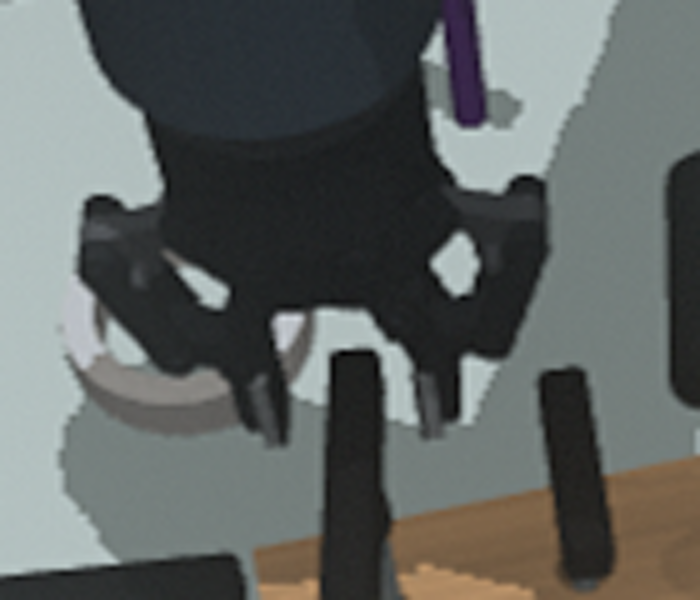

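Jaws at columns ~285 and ~420 straddle the handle at 355 (crop pixels). I'll descend.

>>> move_arm --translation '[[1,-0.25,-0.15],[1.5,0,0],[1.5,0,0],[1,0,0],[0.5,0,0],[0,0,0]]' --angular '[[0.2,0.2,0],[0,0,0],[0,0,0],[0,0,0],[0,0,0],[0,0,0]]'

```text
time: 6.25
tool_pos: [0.5373, -0.324, 0.1361]
tcp_rot: [-0.461, 1.567, -0.427]
ft_force: [0.2, 0.1, 0.4]
opening: 0.0427
```

```bash
python3 - <<'E'
from st import *
to([0.5367,-0.3230,0.133]);rot(92)
f=robot.grab_frame("scene");pickle.dump(f,open("scene3.pkl","wb")); crop(f,190,160,330,280,5,"pics/s3.png")
E
```

```text
t 6.25 pos [ 537.3 -324.   136.1] yawy 91.91 zdir [ 0.0031 -0.0014 -1.    ] F [0.2 0.1 0.4] M [ 0.072 -0.029 -0.014] op 0.0427 q6 -1.24
delta tool cm [ 0.31  0.1  -0.06]
rotvec tool deg [-0.09  0.17  0.09]
```

View pics/s3.png

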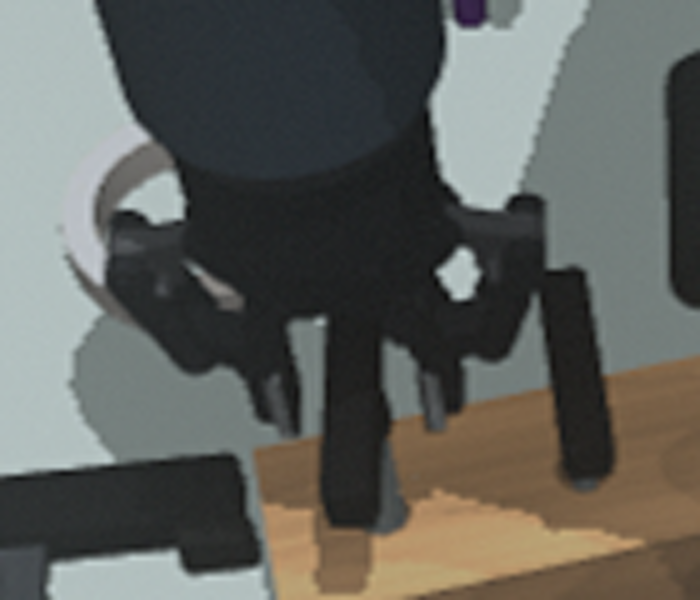

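Handle is centred between the pads. Closing gently.

>>> move_arm --translation '[[0.3,0.05,0],[0,0,0],[0,0,0],[0,0,0],[0,0,0]]' --angular '[[0,0.1,0],[0,0,0],[0,0,0],[0,0,0],[0,0,0]]' --grip 0.25

```text
time: 6.8
tool_pos: [0.5387, -0.3242, 0.1358]
tcp_rot: [-0.624, 1.564, -0.591]
ft_force: [0.3, -0.3, -0.0]
opening: 0.0318
```

>>> move_arm --translation '[[0,0,0],[0,0,0],[0,0,0],[0,0,0],[0,0,0],[0,0,0]]' --angular '[[0,0,0],[0,0,0],[0,0,0],[0,0,0],[0,0,0],[0,0,0]]' --grip 1 --force 30

```text
time: 7.4
tool_pos: [0.5389, -0.3244, 0.1361]
tcp_rot: [-0.617, 1.563, -0.584]
ft_force: [0.1, 0.4, -0.2]
opening: 0.017
```

>>> move_arm --translation '[[0,0,0],[0,0,0],[0,0,0]]' --angular '[[0,0,0],[0,0,0],[0,0,0]]' --force 110

```text
time: 7.7
tool_pos: [0.539, -0.3245, 0.1363]
tcp_rot: [-0.629, 1.563, -0.595]
ft_force: [-0.2, -0.6, -0.2]
opening: 0.0162
```

```bash
python3 - <<'E'
from st import *
st();rot(92)
f=robot.grab_frame("scene");pickle.dump(f,open("scene4.pkl","wb")); crop(f,190,160,330,280,5,"pics/s4.png")
E
```

```text
t 7.70 pos [ 539.  -324.5  136.3] yawy 91.93 zdir [ 0.0065 -0.0044 -1.    ] F [-0.2 -0.6 -0.2] M [-0.039 -0.017 -0.063] op 0.0162 q6 -1.25
rotvec tool deg [-0.07  0.36  0.26]
```

View pics/s4.png

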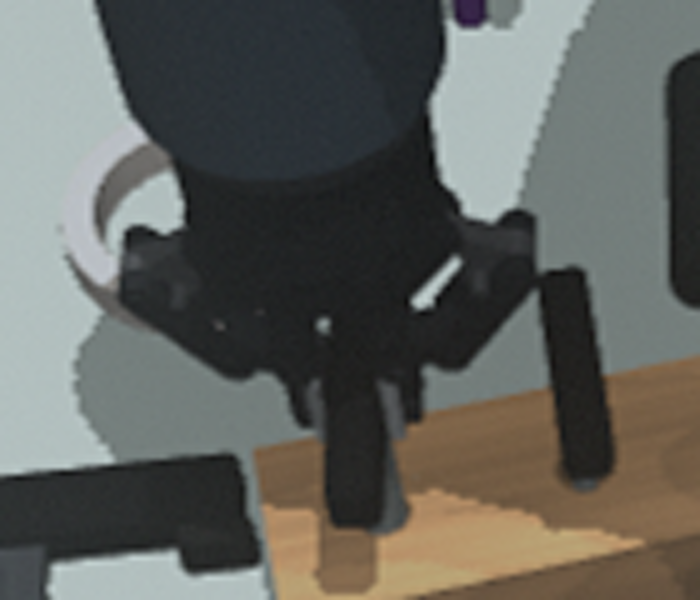

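Gripped (opening 16 mm, key undisturbed). Now lifting straight up.

>>> move_arm --translation '[[-0.5,0,0],[-1,0,0],[-1.5,0,0],[-2,0,0],[-2,0,0],[-2.5,0,0],[-3,0,0],[-3,0,0],[-2,0,0],[-1,0,0]]' --angular '[[0,0,0],[0,0,0],[0,0,0],[0,0,0],[0,0,0],[0,0,0],[0,0,0],[0,0,0],[0,0,0],[0,0,0]]'

```text
time: 8.75
tool_pos: [0.5358, -0.3226, 0.3293]
tcp_rot: [-0.478, 1.57, -0.445]
ft_force: [-0.2, -1.4, -2.3]
opening: 0.0163
```

>>> move_arm --translation '[[-0.5,0,0],[0,0,0],[0,0,0]]' --angular '[[0,0,0],[0,0,0],[0,0,0]]'

```text
time: 9.05
tool_pos: [0.5358, -0.3225, 0.3366]
tcp_rot: [-0.3, 1.567, -0.267]
ft_force: [0.2, 0.5, -2.7]
opening: 0.016
```

```bash
python3 - <<'E'
from st import *
st();rot(92)
f=robot.grab_frame("scene");pickle.dump(f,open("scene5.pkl","wb")); crop(f,160,60,400,260,3,"pics/s5.png")
f=robot.grab_frame("top");pickle.dump(f,open("top5.pkl","wb")); crop(f,270,150,430,270,5,"pics/t5.png")
E
```

```text
t 9.05 pos [ 535.8 -322.5  336.6] yawy 91.89 zdir [ 0.0039 -0.0011 -1.    ] F [ 0.2  0.5 -2.7] M [ 0.03   0.031 -0.024] op 0.0160 q6 -1.25
rotvec tool deg [-0.11  0.22  0.07]
```

View pics/s5.png

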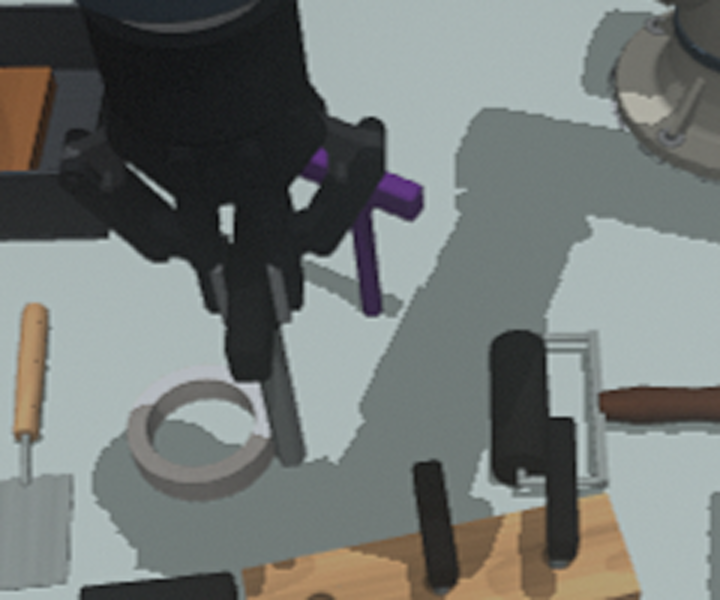

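View pics/t5.png

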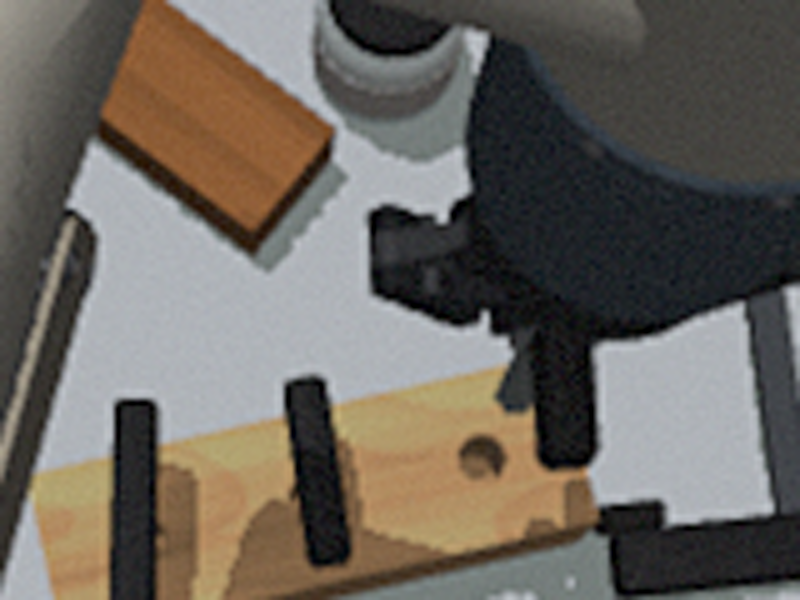

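```bash
cat > hexfit.py <<'E'
from h import *
from scipy.optimize import minimize, nnls
def hexin(x,y,a,af):
    d=np.full(x.shape,-9.)
    k=np.zeros(x.shape,int)
    for i in range(6):
        t=a+i*np.pi/3; e=x*np.cos(t)+y*np.sin(t)-af/2
        k=np.where(e>d,i,k); d=np.maximum(d,e)
    return d,k
def labels(f,cx,cy,a,u0,v0,n,ss=6):
    u,v=np.meshgrid(u0+(np.arange(n*ss)+.5)/ss-.5,v0+(np.arange(n*ss)+.5)/ss-.5)
    R,o=cam(f); r=np.stack([(u-f["cx"])/f["fx"],(v-f["cy"])/f["fy"],np.ones_like(u)],-1)@R.T
    def at(z): s=(z-o[2])/r[...,2]; return (o[0]+s*r[...,0]-cx)*1e3,(o[1]+s*r[...,1]-cy)*1e3
    L=np.zeros(u.shape,int) # 0 = lobe
    x,y=at(.115); inb=np.hypot(x,y)<13.5
    L[inb]=1   # counterbore wall / gap
    x,y=at(.113); rr=np.hypot(x,y); L[inb&(rr<12)]=2
    d,k=hexin(x,y,a,14.8+3); m=(rr<12)&(d<0)
    L[m]=3+k[m]   # bevel
    x,y=at(.1115); d,k=hexin(x,y,a,14.8); m2=m&(d<0)
    # march down for wall
    W=np.full(u.shape,-1)
    hit=np.zeros(u.shape,bool)
    for z in np.arange(.111,.1029,-.0005):
        x,y=at(z); d,k=hexin(x,y,a,14.8); h=m2&~hit&(d>0); W[h]=k[h]; hit|=h
    L[m2&~hit]=15; L[m2&hit]=9+W[m2&hit]
    return L
def basis(f,cx,cy,a,u0,v0,n,ss=6,sig=0.55):
    L=labels(f,cx,cy,a,u0,v0,n,ss); B=[]
    for l in range(16):
        M=(L==l).astype(np.float32)
        if M.sum()<ss*ss*0.7: continue
        M=cv2.GaussianBlur(M,(0,0),sig*ss); M=cv2.resize(M,(n,n),interpolation=cv2.INTER_AREA); B.append(M.ravel())
    return np.array(B).T
def resid(f,I,cx,cy,a,u0,v0,n):
    B=basis(f,cx,cy,a,u0,v0,n); lam=0.05
    m=I.mean(); A=np.vstack([B,lam*np.eye(B.shape[1])]); y=np.r_[I.ravel()-m,np.zeros(B.shape[1])]
    c=np.linalg.lstsq(A,y,rcond=None)[0]; return np.sum((A@c-y)**2)
E
cat > runhex.py <<'E'
from hexfit import *
import sys
sets={"top":["top0"],"scene":["scene0","scene1","scene2","scene3","scene4","scene5"]}
ims={}
for n,l in sets.items():
    fs=[load(x) for x in l]; I=np.mean([x["frame"].astype(float).mean(-1) for x in fs],0); ims[n]=(fs[0],I)
    print(n,[np.abs(fs[i]["frame"].astype(float)-fs[0]["frame"])[240:265,505:530].mean() for i in range(len(fs))])
tot=0
for n,(f,I) in ims.items():
    c0=dict(top=(.5493,.1116),scene=(.5505,.1142))[n]
    uv=proj(f,[*c0,.113]); N=13; u0,v0=int(uv[0])-6,int(uv[1])-6
    P=I[v0:v0+N,u0:u0+N]
    out=[]
    for deg in range(0,60,5):
        best=minimize(lambda p:resid(f,P,c0[0]+p[0]*1e-3,c0[1]+p[1]*1e-3,np.radians(deg),u0,v0,N),[0,0],method="Nelder-Mead",options=dict(maxfev=45,xatol=.05,fatol=1,initial_simplex=[[0,0],[1,0],[0,1]]))
        out.append(best.fun); print(n,deg,round(best.fun),np.round(best.x,2))
    tot=tot+np.array(out)/min(out)
print(np.round(tot,2))
E
python3 runhex.py
```

```text
top [np.float64(0.0)]
scene [np.float64(0.0), np.float64(8.902933333333333), np.float64(10.116266666666666), np.float64(9.8768), np.float64(9.810666666666666), np.float64(7.1226666666666665)]
top 0 11238 [0.11 0.28]
top 5 11227 [0.21 0.29]
top 10 12174 [0.21 0.27]
top 15 13924 [0.21 0.28]
top 20 15875 [0.16 0.27]
top 25 18365 [0.2  0.29]
top 30 19825 [0.24 0.29]
top 35 21150 [0.21 0.29]
top 40 15444 [0.21 0.28]
top 45 14306 [0.22 0.32]
top 50 12994 [0.24 0.32]
top 55 11915 [0.22 0.29]
scene 0 10574 [-0.71  0.06]
scene 5 10742 [-0.66  0.04]
scene 10 11200 [-0.65  0.04]
scene 15 11966 [-0.66  0.05]
scene 20 12990 [-0.66  0.03]
scene 25 13872 [-0.59  0.03]
scene 30 14361 [-0.64  0.11]
scene 35 14466 [-0.64  0.03]
scene 40 14172 [-0.66  0.03]
scene 45 13722 [-0.66 -0.02]
scene 50 13331 [-0.67 -0.1 ]
scene 55 11635 [-0.59 -0.16]
[2.   2.02 2.14 2.37 2.64 2.95 3.12 3.25 2.72 2.57 2.42 2.16]
```

>>> move_arm --translation '[[0,0,0],[0,0,0],[0,0,0],[0,0,0],[0,0,0],[0,0,0],[0,0,0],[0,0,0],[0,0,0],[0,0,0]]' --angular '[[-4,0,0],[-7,0,0],[-8,0,0],[-8,0,0],[-8,0,0],[-8,0,0],[-8,0,0],[-6,0,0],[-3,0,0],[0,0,0]]'

```text
time: 10.15
tool_pos: [0.5335, -0.321, 0.3272]
tcp_rot: [1.567, 1.557, 2.691]
ft_force: [-0.0, -0.1, -1.2]
opening: 0.0165
```

```bash
python3 - <<'E'
from st import *
to([.5515,.1166,.30]);rot(152)
E
```

```text
t 10.15 pos [ 533.5 -321.   327.2] yawy 154.42 zdir [-0.0128  0.0062 -0.9999] F [-0.  -0.1 -1.2] M [-0.036 -0.089  0.003] op 0.0165 q6 -0.15
delta tool cm [ 2.96 17.23 40.24]
rotvec tool deg [ 2.42 -0.01 -0.82]
```

>>> move_arm --translation '[[0,0.6,1.5],[0,1.3,3],[0,1.5,3.5],[0,1.5,3.5],[0.2,1.5,3.5],[0.3,1.5,3.5],[0.3,1.5,3.5],[0.3,1.5,3.5],[0.3,1.5,3.5],[0.3,1.3,3]]' --angular '[[1.2,0,-0.4],[1.2,0,-0.4],[0,0,0],[0,0,0],[0,0,0],[0,0,0],[0,0,0],[0,0,0],[0,0,0],[0,0,0]]'

```text
time: 11.15
tool_pos: [0.5634, 0.0344, 0.3036]
tcp_rot: [2.021, 1.561, 3.075]
ft_force: [0.7, -0.1, -2.4]
opening: 0.0166
```

```bash
python3 - <<'E'
from st import *
to([.5515,.1166,.29]);rot(152)
E
```

```text
t 11.15 pos [563.4  34.4 303.6] yawy 150.40 zdir [-1.010e-02  7.000e-04 -9.999e-01] F [ 0.7 -0.1 -2.4] M [-0.076 -0.146 -0.045] op 0.0166 q6 -0.85
delta tool cm [1.38 5.08 6.56]
rotvec tool deg [-1.6  -0.25 -0.53]
```

>>> move_arm --translation '[[0.4,1.4,1.9],[0.4,1.4,1.8],[0.3,0.9,1],[0.2,0.5,0.5],[0,0.2,0.2],[0,0,0],[0,0,0]]' --angular '[[-0.8,-0.1,-0.3],[-0.8,-0.1,-0.2],[0,0,0],[0,0,0],[0,0,0],[0,0,0],[0,0,0]]'

```text
time: 11.85
tool_pos: [0.5491, 0.1081, 0.2873]
tcp_rot: [2.44, 1.565, -2.764]
ft_force: [-0.1, -0.6, -2.6]
opening: 0.0163
```

```bash
python3 - <<'E'
from st import *
to([.5515,.1166,.265]);rot(152)
E
```

```text
t 11.85 pos [549.1 108.1 287.3] yawy 151.81 zdir [-0.0058 -0.0023 -1.    ] F [-0.1 -0.6 -2.6] M [-0.077 -0.075  0.025] op 0.0163 q6 -0.97
delta tool cm [2.23 0.18 0.87]
rotvec tool deg [-0.19 -0.27 -0.23]
```

>>> move_arm --translation '[[0.5,0.2,0.5],[0.8,0,0.3],[0.6,0,0],[0.2,0,0],[0,0,0]]' --angular '[[-0.2,-0.6,-0.5],[0,0,0],[0,0,0],[0,0,0],[0,0,0]]'

```text
time: 12.35
tool_pos: [0.5517, 0.1148, 0.2643]
tcp_rot: [-0.713, 1.562, 0.367]
ft_force: [-0.4, 0.4, -2.1]
opening: 0.0162
```

```bash
python3 - <<'E'
from st import *
to([.5508,.1162,.265]);rot(152)
f=robot.grab_frame("scene");pickle.dump(f,open("scene6.pkl","wb")); crop(f,460,120,580,270,4,"pics/s6.png")
f=robot.grab_frame("top");pickle.dump(f,open("top6.pkl","wb")); crop(f,90,150,250,270,5,"pics/t6.png")
for n in("scene6","top6"):
  f=load(n); print(n,proj(f,[.5497,.1142,.113]))
E
```

```text
t 12.35 pos [551.7 114.8 264.3] yawy 151.84 zdir [ 0.0078  0.003  -1.    ] F [-0.4  0.4 -2.1] M [-0.031  0.058  0.047] op 0.0162 q6 -0.97
delta tool cm [-0.07  0.14  0.08]
rotvec tool deg [-0.16  0.36  0.32]
scene6 [516.31947369 251.06785711]
top6 [153.78613639 232.3630685 ]
```

View pics/s6.png

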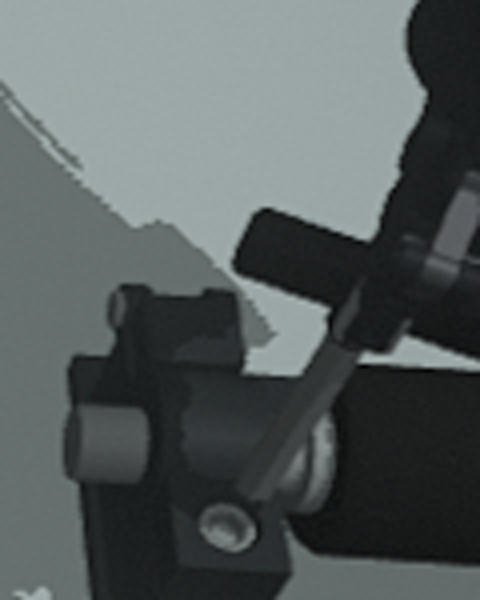

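View pics/t6.png

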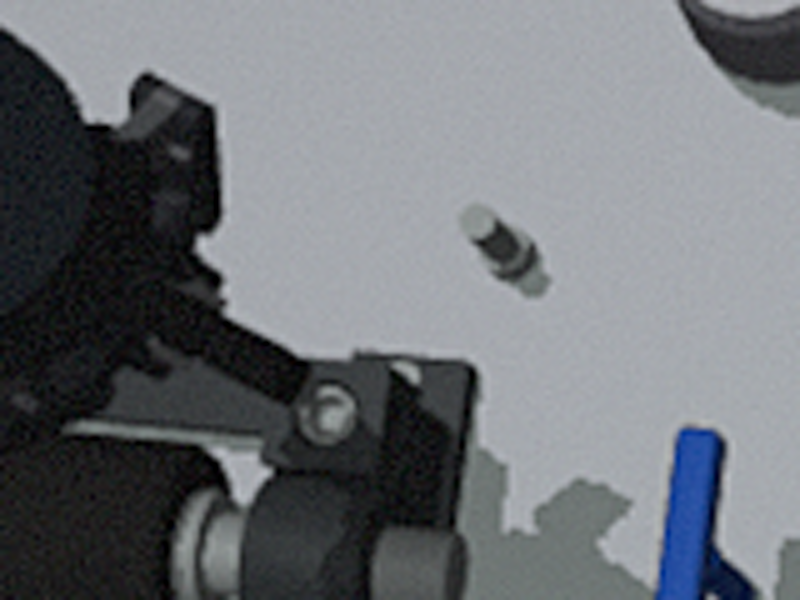

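```bash
python3 - <<'E'
from h import *
f=load("scene6"); I=f["frame"][200:265,500:560,::-1].astype(float)*1.6
cv2.imwrite("pics/s6b.png",cv2.resize(np.clip(I,0,255).astype(np.uint8),None,fx=9,fy=9,interpolation=cv2.INTER_CUBIC))
for z in (.148,.16,.18,.20,.24): print(z,proj(f,[.5506,.1128,z]),((proj(f,[.5506,.1128,z])-[500,200])*9+4.5).round())
print(proj(f,[.5498,.1142,.113]))
E
```

```text
0.148 [522.46264825 240.75001769] [207. 371.]
0.16 [524.92240081 236.86851465] [229. 336.]
0.18 [529.16553251 230.17282954] [267. 276.]
0.2 [533.598532 223.177532] [307. 213.]
0.24 [543.08749846 208.20389085] [392.  78.]
[516.33285358 251.11739595]
```

View pics/s6b.png

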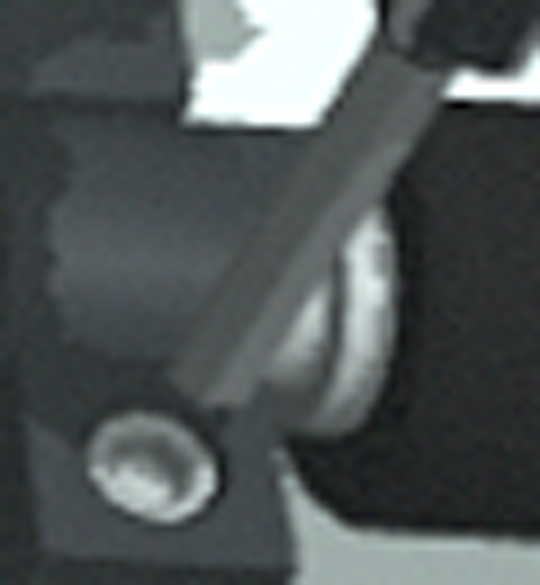

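```bash
cat > stem.py <<'E'
from h import *
from scipy.optimize import minimize
def mask_model(f,x,y,z0,z1,yaw,ss=4,box=None,tilt=(0,0)):
    u0,v0,u1,v1=box; M=np.zeros(((v1-v0)*ss,(u1-u0)*ss),np.uint8)
    pts=[]
    for z,af in ((z0,12.5),(z0+.0012,14),(z1,14)):
        for i in range(6):
            a=np.radians(yaw+30+60*i); r=af/2/np.cos(np.pi/6)/1e3
            pts.append([x+tilt[0]*(z-z0)+r*np.cos(a),y+tilt[1]*(z-z0)+r*np.sin(a),z])
    p=(proj(f,np.array(pts))+.5-[u0,v0])*ss-.5
    h=cv2.convexHull(p.astype(np.float32)); cv2.fillConvexPoly(M,np.round(h*16).astype(np.int32),255,shift=4)
    return cv2.resize(M,(u1-u0,v1-v0),interpolation=cv2.INTER_AREA)/255.
def run(name,x0,y0,z0,z1,yaw,cut=None):
    f=load(name); c=cloud(f); uv=proj(f,np.array([[x0,y0,z0],[x0,y0,z1]]))
    u0,v0=(uv.min(0)-9).astype(int); u1,v1=(uv.max(0)+9).astype(int); box=(u0,v0,u1,v1)
    C=c[v0:v1,u0:u1]; z=C[...,2]
    D=((np.hypot(C[...,0]-x0,C[...,1]-y0)<.016)&(z>z0-.006)&(z<z1)).astype(float)
    # limit comparison below z1: weight rows by the slab of rays
    W=np.ones(D.shape)
    P=proj(f,np.array([x0,y0,z1])); Q=proj(f,np.array([x0,y0,z0])); d=(P-Q)/np.linalg.norm(P-Q); L=np.linalg.norm(P-Q)
    vv,uu=np.mgrid[v0:v1,u0:u1]; s=(uu-Q[0])*d[0]+(vv-Q[1])*d[1]; W[s>L-8]=0
    cost=lambda p:np.sum(W*np.abs(mask_model(f,x0+p[0]*1e-3,y0+p[1]*1e-3,z0,z1+.02,yaw,box=box)-D))
    g=[(cost((a,b)),a,b) for a in np.arange(-5,5.1,.5) for b in np.arange(-5,5.1,.5)]
    g.sort(); b=minimize(cost,g[0][1:],method="Nelder-Mead",options=dict(initial_simplex=[g[0][1:],(g[0][1]+.5,g[0][2]),(g[0][1],g[0][2]+.5)]))
    print(name,"npix",D.sum(),"cost",b.fun,"offset mm",b.x,"pos",x0+b.x[0]/1e3,y0+b.x[1]/1e3)
E
python3 - <<'E'
from stem import *
run("scene6",.5506,.1128,.148,.24,62)
run("scene5",.5344,-.3225,.2203,.29,2)
E
```

```text
scene6 npix 389.0 cost 17.113725490196078 offset mm [0.84887695 1.46313477] pos 0.551448876953125 0.114263134765625
scene5 npix 300.0 cost 13.415686274509802 offset mm [-0.24658203  1.32714844] pos 0.5341534179687499 -0.32117285156250003
```

>>> move_arm --translation '[[0.6,0.12,-0.07],[1,0,0],[0.7,0,0],[0.3,0,0],[0,0,0]]' --angular '[[0,0,0],[0,0,0],[0,0,0],[0,0,0],[0,0,0]]'

```text
time: 12.95
tool_pos: [0.5505, 0.1149, 0.2364]
tcp_rot: [-0.704, 1.562, 0.375]
ft_force: [0.5, 0.5, -2.3]
opening: 0.0165
```

```bash
python3 - <<'E'
from st import *
to([.5503,.1148,.230]);rot(152)
f=robot.grab_frame("scene");pickle.dump(f,open("scene7.pkl","wb")); 
I=f["frame"][200:265,500:560,::-1].astype(float)*1.6
cv2.imwrite("pics/s7b.png",cv2.resize(np.clip(I,0,255).astype(np.uint8),None,fx=9,fy=9,interpolation=cv2.INTER_CUBIC))
s=robot.get_state()
from stem import run
run("scene7",.5495,.113,s["tool_pos"][2]-.1163,.22,62)
E
```

```text
t 12.95 pos [550.5 114.9 236.4] yawy 151.84 zdir [ 0.0085  0.0033 -1.    ] F [ 0.5  0.5 -2.3] M [-0.002 -0.026 -0.038] op 0.0165 q6 -0.98
delta tool cm [ 0.64  0.02 -0.02]
rotvec tool deg [-0.16  0.4   0.34]
scene7 npix 414.0 cost 43.41960784313726 offset mm [1.16589355 1.25134277] pos 0.5506658935546875 0.1142513427734375
```

View pics/s7b.png

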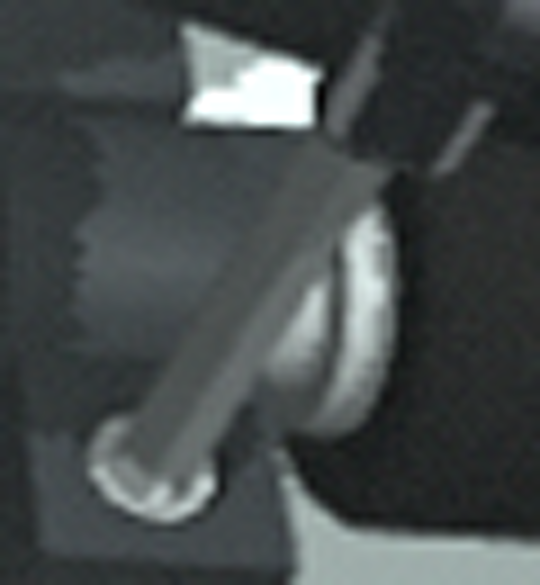

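>>> move_arm --translation '[[0.2,0.06,-0.06],[0.2,0,0],[0.1,0,0],[0.1,0,0],[0,0,0]]' --angular '[[0,0,0],[0,0,0],[0,0,0],[0,0,0],[0,0,0]]'

```text
time: 13.5
tool_pos: [0.5503, 0.1148, 0.2311]
tcp_rot: [-0.718, 1.56, 0.361]
ft_force: [0.6, -0.7, -1.8]
opening: 0.0162
```

```bash
python3 - <<'E'
from st import *
st();rot(152)
E
```

```text
t 13.50 pos [550.3 114.8 231.1] yawy 151.84 zdir [ 0.0105  0.004  -0.9999] F [ 0.6 -0.7 -1.8] M [-0.015  0.019  0.032] op 0.0162 q6 -0.98
rotvec tool deg [-0.16  0.48  0.42]
```

>>> move_arm --translation '[[0,0.1,-0.1],[0.1,0,0],[0,0,0]]' --angular '[[0,0.2,0.2],[0,0,0],[0,0,0]]'

```text
time: 13.8
tool_pos: [0.549, 0.1144, 0.2302]
tcp_rot: [-0.663, 1.565, 0.416]
ft_force: [-0.0, -0.1, -1.5]
opening: 0.0164
```

```bash
python3 - <<'E'
from st import *
st();rot(152)
E
```

```text
t 13.80 pos [549.  114.4 230.2] yawy 151.84 zdir [ 0.0057  0.0025 -1.    ] F [-0.  -0.1 -1.5] M [-0.029 -0.005  0.022] op 0.0164 q6 -0.98
rotvec tool deg [-0.16  0.28  0.22]
```

>>> move_arm --translation '[[0.1,-0.05,0.06],[0.1,0,0],[0.1,0,0],[0,0,0]]' --angular '[[0,0,0],[0,0,0],[0,0,0],[0,0,0]]'

```text
time: 14.2
tool_pos: [0.5499, 0.1149, 0.227]
tcp_rot: [-0.624, 1.564, 0.455]
ft_force: [-0.3, 1.0, -1.3]
opening: 0.0164
```

```bash
python3 - <<'E'
from st import *
st();rot(152)
f=robot.grab_frame("scene");pickle.dump(f,open("scene8.pkl","wb")); 
I=f["frame"][200:265,500:560,::-1].astype(float)*1.6
cv2.imwrite("pics/s8b.png",cv2.resize(np.clip(I,0,255).astype(np.uint8),None,fx=9,fy=9,interpolation=cv2.INTER_CUBIC))
E
```

```text
t 14.20 pos [549.9 114.9 227. ] yawy 151.84 zdir [ 0.0061  0.003  -1.    ] F [-0.3  1.  -1.3] M [0.283 0.011 0.031] op 0.0164 q6 -0.98
rotvec tool deg [-0.16  0.32  0.23]
```

View pics/s8b.png

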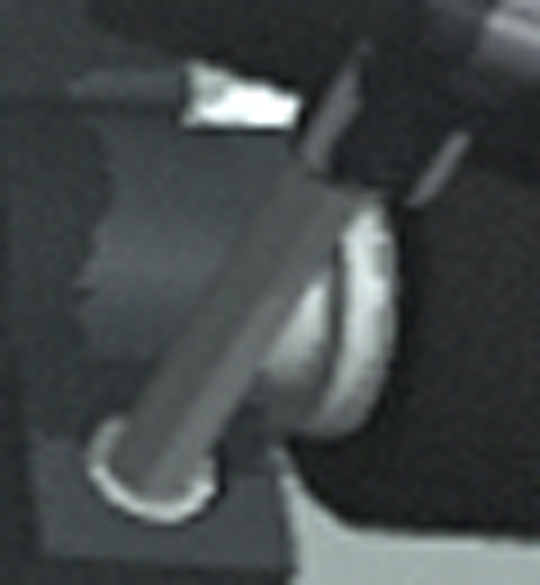

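>>> move_arm --translation '[[0.05,0.03,0.05],[0.1,0,0],[0,0,0]]' --angular '[[0,0,0],[0,0,0],[0,0,0]]'

```text
time: 14.55
tool_pos: [0.5498, 0.1156, 0.2256]
tcp_rot: [-0.603, 1.564, 0.476]
ft_force: [0.4, 1.0, -2.9]
opening: 0.0164
```

```bash
python3 - <<'E'
from st import *
st();rot(152)
E
```

```text
t 14.55 pos [549.8 115.6 225.6] yawy 151.85 zdir [ 0.0062  0.0032 -1.    ] F [ 0.4  1.  -2.9] M [0.27  0.157 0.04 ] op 0.0164 q6 -0.98
rotvec tool deg [-0.15  0.33  0.23]
```

>>> move_arm --translation '[[0.1,0,0],[0.1,0,0],[0,0,0]]' --angular '[[0,0,0],[0,0,0],[0,0,0]]'

```text
time: 14.85
tool_pos: [0.5497, 0.1158, 0.2234]
tcp_rot: [-0.571, 1.564, 0.508]
ft_force: [-0.3, 1.0, -1.3]
opening: 0.0163
```

```bash
python3 - <<'E'
from st import *
st();rot(152)
E
```

```text
t 14.85 pos [549.7 115.8 223.4] yawy 151.86 zdir [ 0.0061  0.0034 -1.    ] F [-0.3  1.  -1.3] M [0.197 0.137 0.014] op 0.0163 q6 -0.98
rotvec tool deg [-0.14  0.34  0.22]
```

>>> move_arm --translation '[[0.1,0,0],[0.1,0,0],[0.1,0,0],[0,0,0]]' --angular '[[0,0,0],[0,0,0],[0,0,0],[0,0,0]]'

```text
time: 15.25
tool_pos: [0.5497, 0.1158, 0.2202]
tcp_rot: [-0.571, 1.564, 0.509]
ft_force: [-0.4, 0.7, -2.3]
opening: 0.0164
```

```bash
python3 - <<'E'
from st import *
st();rot(152)
E
```

```text
t 15.25 pos [549.7 115.8 220.2] yawy 151.86 zdir [ 0.006   0.0034 -1.    ] F [-0.4  0.7 -2.3] M [ 0.224  0.145 -0.044] op 0.0164 q6 -0.98
rotvec tool deg [-0.14  0.33  0.21]
```

>>> move_arm --translation '[[0.1,0,0],[0.1,0,0],[0,0,0]]' --angular '[[0,0,0],[0,0,0],[0,0,0]]'

```text
time: 15.55
tool_pos: [0.5498, 0.1158, 0.2194]
tcp_rot: [-0.622, 1.562, 0.457]
ft_force: [-1.4, 0.2, -1.8]
opening: 0.0166
```

```bash
python3 - <<'E'
from st import *
st();rot(152)
E
```

```text
t 15.55 pos [549.8 115.8 219.4] yawy 151.87 zdir [ 0.0074  0.0037 -1.    ] F [-1.4  0.2 -1.8] M [ 0.179  0.513 -0.01 ] op 0.0166 q6 -0.98
rotvec tool deg [-0.13  0.39  0.28]
```

>>> move_arm --translation '[[0.1,0,0],[0,0,0],[0,0,0],[0,0,0]]' --angular '[[0,0,0],[0,0,0],[0,0,0],[0,0,0]]'

```text
time: 15.95
tool_pos: [0.5498, 0.1157, 0.2193]
tcp_rot: [-0.65, 1.562, 0.43]
ft_force: [-2.2, -0.0, 1.4]
opening: 0.0164
```

```bash
python3 - <<'E'
from st import *
st();rot(152)
f=robot.grab_frame("scene");pickle.dump(f,open("scene9.pkl","wb")); 
I=f["frame"][200:265,500:560,::-1].astype(float)*1.6
cv2.imwrite("pics/s9b.png",cv2.resize(np.clip(I,0,255).astype(np.uint8),None,fx=9,fy=9,interpolation=cv2.INTER_CUBIC))
E
```

```text
t 15.95 pos [549.8 115.7 219.3] yawy 151.88 zdir [ 0.0084  0.0039 -1.    ] F [-2.2 -0.   1.4] M [0.338 0.731 0.03 ] op 0.0164 q6 -0.98
rotvec tool deg [-0.12  0.42  0.32]
```

View pics/s9b.png

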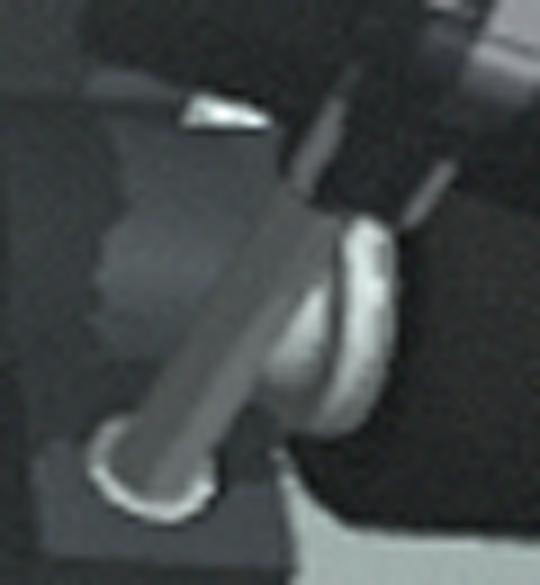

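Key is home: it stopped at depth 10.0 mm and the floor reaction is felt. Now turning clockwise about the stem axis.

>>> move_arm --translation '[[0.02,-0.01,0],[0.02,-0.01,0],[0.02,-0.02,0],[0.02,-0.02,0],[0.02,-0.02,0],[0,0,0]]' --angular '[[2,0,0],[3,0,0],[4,0,0],[4,0,0],[4,0,0],[0,0,0]]'

```text
time: 16.6
tool_pos: [0.5505, 0.1153, 0.2193]
tcp_rot: [-0.377, 1.561, 0.396]
ft_force: [-2.9, 1.0, 1.5]
opening: 0.0164
```

```bash
python3 - <<'E'
from st import *
st();rot(152)
E
```

```text
t 16.60 pos [550.5 115.3 219.3] yawy 134.32 zdir [ 0.0091  0.0038 -1.    ] F [-2.9  1.   1.5] M [ 0.238  0.783 -0.004] op 0.0164 q6 -1.28
rotvec tool deg [-17.68   0.49   0.29]
```

>>> move_arm --translation '[[0.02,0.01,-0.03],[0.02,-0.02,0],[0.02,-0.02,0],[0.02,-0.01,0]]' --angular '[[3,0,0],[4,0,0],[4,0,0],[3,0,0]]'

```text
time: 17.0
tool_pos: [0.5509, 0.1149, 0.2193]
tcp_rot: [-0.178, 1.559, 0.352]
ft_force: [-1.9, -0.2, 3.0]
opening: 0.0164
```

```bash
python3 - <<'E'
from st import *
st();rot(152)
f=robot.grab_frame("scene");crop(f,460,120,580,270,4,"pics/s10.png")
E
```

```text
t 17.00 pos [550.9 114.9 219.3] yawy 120.35 zdir [ 0.0106  0.0039 -0.9999] F [-1.9 -0.2  3. ] M [0.278 1.052 0.102] op 0.0164 q6 -1.53
rotvec tool deg [-31.65   0.59   0.29]
```

View pics/s10.png

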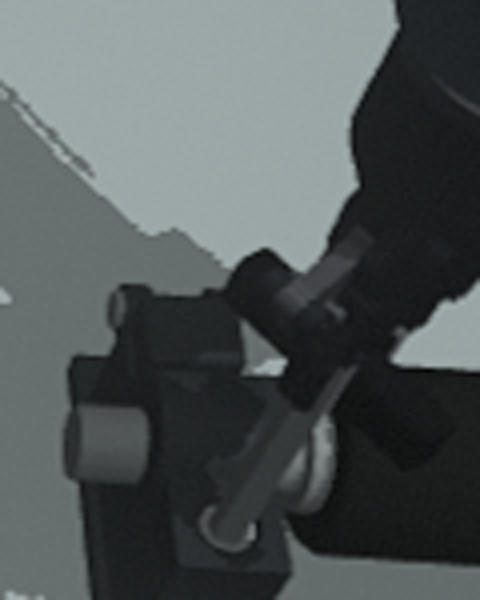

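>>> move_arm --translation '[[0.02,0,0],[0.02,-0.01,0],[0,0,0]]' --angular '[[0,0.3,0],[3,0,0],[0,0,0]]'

```text
time: 17.35
tool_pos: [0.5514, 0.115, 0.2193]
tcp_rot: [-0.275, 1.564, 0.206]
ft_force: [-0.9, 0.3, 1.6]
opening: 0.0166
```

```bash
python3 - <<'E'
from st import *
st();rot(152)
E
```

```text
t 17.35 pos [551.4 115.  219.3] yawy 117.55 zdir [ 0.0068  0.0014 -1.    ] F [-0.9  0.3  1.6] M [0.307 0.937 0.076] op 0.0166 q6 -1.57
rotvec tool deg [-34.45   0.34   0.22]
```

>>> move_arm --translation '[[0.02,-0.01,0],[0.02,-0.01,0]]' --angular '[[2,0,0],[2,0,0]]'

```text
time: 17.55
tool_pos: [0.5516, 0.1149, 0.2193]
tcp_rot: [-0.232, 1.564, 0.183]
ft_force: [-2.3, 1.4, 4.2]
opening: 0.0164
```

```bash
python3 -c "
from st import *
st();rot(152)"
```

```text
t 17.55 pos [551.6 114.9 219.3] yawy 113.81 zdir [ 0.0068  0.0013 -1.    ] F [-2.3  1.4  4.2] M [0.379 1.105 0.086] op 0.0164 q6 -1.64
rotvec tool deg [-38.19   0.34   0.22]
```

>>> move_arm --translation '[[0.02,-0.01,0],[0.02,-0.01,0]]' --angular '[[2,0,0],[2,0,0]]'

```text
time: 17.75
tool_pos: [0.5516, 0.1147, 0.2193]
tcp_rot: [-0.195, 1.564, 0.155]
ft_force: [-3.2, 0.7, 2.9]
opening: 0.0161
```

```bash
python3 -c "
from st import *
st();rot(152)"
```

```text
t 17.75 pos [551.6 114.7 219.3] yawy 110.02 zdir [ 0.0068  0.0011 -1.    ] F [-3.2  0.7  2.9] M [0.415 1.061 0.134] op 0.0161 q6 -1.71
rotvec tool deg [-41.98   0.34   0.22]
```

>>> move_arm --translation '[[0.02,0,-0.03],[0.02,-0.01,0]]' --angular '[[2,0,0],[2,0,0]]'

```text
time: 17.95
tool_pos: [0.5516, 0.1146, 0.2193]
tcp_rot: [-0.173, 1.563, 0.111]
ft_force: [-2.3, 1.1, 4.2]
opening: 0.0163
```

```bash
python3 -c "
from st import *
st();rot(152)"
```

```text
t 17.95 pos [551.6 114.6 219.3] yawy 106.30 zdir [ 7.5e-03  8.0e-04 -1.0e+00] F [-2.3  1.1  4.2] M [0.302 0.939 0.665] op 0.0163 q6 -1.77
rotvec tool deg [-45.7    0.37   0.24]
```

>>> move_arm --translation '[[0.02,-0.01,-0.02],[0.02,-0.01,0]]' --angular '[[1.5,0,0],[1.5,0,0]]'

```text
time: 18.15
tool_pos: [0.5517, 0.1145, 0.2193]
tcp_rot: [-0.173, 1.563, 0.062]
ft_force: [-2.3, 0.7, 3.5]
opening: 0.0167
```

```bash
python3 -c "
from st import *
st();rot(152)"
```

```text
t 18.15 pos [551.7 114.5 219.3] yawy 103.51 zdir [ 8.2e-03  5.0e-04 -1.0e+00] F [-2.3  0.7  3.5] M [0.371 1.012 1.03 ] op 0.0167 q6 -1.82
rotvec tool deg [-48.49   0.4    0.27]
```

Torque reached the stop at 46° and is now higher than wanted, so I'm backing off at once.

>>> move_arm --translation '[[0.02,0.01,0]]' --angular '[[-3,0,0]]'

```text
time: 18.25
tool_pos: [0.5517, 0.1147, 0.2193]
tcp_rot: [-0.232, 1.562, 0.057]
ft_force: [-2.6, 1.2, 3.1]
opening: 0.0164
```

```bash
python3 -c "
from st import *
st();rot(152)"
```

```text
t 18.25 pos [551.7 114.7 219.3] yawy 106.57 zdir [ 8.3e-03  5.0e-04 -1.0e+00] F [-2.6  1.2  3.1] M [0.421 1.224 0.371] op 0.0164 q6 -1.77
rotvec tool deg [-45.43   0.4    0.29]
```

>>> move_arm --translation '[[0.02,0,0]]' --angular '[[1,0,0]]'

```text
time: 18.35
tool_pos: [0.5517, 0.1147, 0.2193]
tcp_rot: [-0.232, 1.562, 0.041]
ft_force: [-2.7, 1.2, 3.8]
opening: 0.0167
```

```bash
python3 -c "
from st import *
st();rot(152)"
```

```text
t 18.35 pos [551.7 114.7 219.3] yawy 105.61 zdir [ 8.5e-03  3.0e-04 -1.0e+00] F [-2.7  1.2  3.8] M [0.355 1.15  0.696] op 0.0167 q6 -1.78
rotvec tool deg [-46.39   0.4    0.3 ]
```

>>> move_arm --translation '[[0,0,0],[0,0,0],[0,0,0]]' --angular '[[0,0,0],[0,0,0],[0,0,0]]'

```text
time: 18.65
tool_pos: [0.5516, 0.1147, 0.2193]
tcp_rot: [-0.248, 1.562, 0.022]
ft_force: [-1.9, 1.1, 3.6]
opening: 0.0164
```

```bash
python3 -c "
from st import *
st();rot(152)"
```

```text
t 18.65 pos [551.6 114.7 219.3] yawy 105.48 zdir [ 8.3e-03  2.0e-04 -1.0e+00] F [-1.9  1.1  3.6] M [0.353 1.042 0.665] op 0.0164 q6 -1.79
rotvec tool deg [-46.52   0.39   0.3 ]
```

Snug held at ~0.67 N·m for 0.3 s. Unloading into the play.

>>> move_arm --translation '[[0,0.01,0],[0,0.01,0],[0,0,0]]' --angular '[[-2.5,0,0],[-2,0,0],[0,0,0]]'

```text
time: 18.95
tool_pos: [0.5515, 0.1148, 0.2193]
tcp_rot: [-0.282, 1.563, 0.066]
ft_force: [-1.5, 1.2, 3.4]
opening: 0.0166
```

```bash
python3 -c "
from st import *
st();rot(152)"
```

```text
t 18.95 pos [551.5 114.8 219.3] yawy 109.94 zdir [ 8.1e-03  5.0e-04 -1.0e+00] F [-1.5  1.2  3.4] M [0.427 1.032 0.107] op 0.0166 q6 -1.71
rotvec tool deg [-42.05   0.38   0.29]
```

>>> move_arm --translation '[[0,0,0],[0,0,0]]' --angular '[[-1.5,0,0],[0,0,0]]'

```text
time: 19.15
tool_pos: [0.5515, 0.1148, 0.2193]
tcp_rot: [-0.255, 1.563, 0.119]
ft_force: [-3.0, 1.0, 3.1]
opening: 0.0161
```

```bash
python3 -c "
from st import *
st();rot(152)"
```

```text
t 19.15 pos [551.5 114.8 219.3] yawy 111.40 zdir [ 0.008  0.001 -1.   ] F [-3.   1.   3.1] M [0.382 1.091 0.036] op 0.0161 q6 -1.68
rotvec tool deg [-40.6    0.39   0.27]
```

>>> move_arm --translation '[[-0.2,0,0],[-0.3,0,0],[-0.4,0,0],[-0.5,0,0],[-1,0,0],[-1.5,0,0],[-2,0,0],[-2,0,0],[-1,0,0],[-0.2,0,0]]' --angular '[[0,0,0],[0,0,0],[0,0,0],[0,0,0],[0,0,0],[0,0,0],[0,0,0],[0,0,0],[0,0,0],[0,0,0]]'

```text
time: 20.15
tool_pos: [0.5511, 0.1135, 0.3144]
tcp_rot: [-0.599, 1.564, -0.23]
ft_force: [-0.4, 0.3, -1.9]
opening: 0.0163
```

```bash
python3 - <<'E'
from st import *
st();rot(92)
f=robot.grab_frame("scene");pickle.dump(f,open("scene11.pkl","wb"));crop(f,440,60,600,270,3,"pics/s11.png")
f=robot.grab_frame("top");pickle.dump(f,open("top11.pkl","wb"))
E
```

```text
t 20.15 pos [551.1 113.5 314.4] yawy 111.18 zdir [ 0.0064 -0.0015 -1.    ] F [-0.4  0.3 -1.9] M [-0.005 -0.022  0.004] op 0.0163 q6 -1.68
rotvec tool deg [19.18  0.35  0.16]
```

View pics/s11.png

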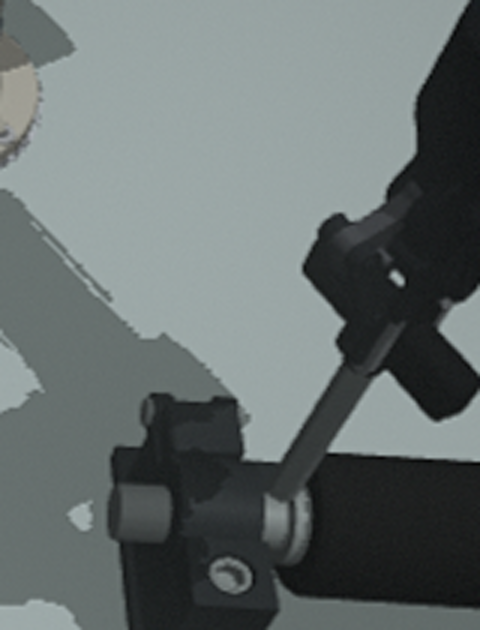

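>>> move_arm --translation '[[-0.5,0,0],[-0.5,0,0],[-0.5,0,0],[0,0,0]]' --angular '[[6,0,0],[7,0,0],[6,0,0],[0,0,0]]'

```text
time: 20.65
tool_pos: [0.549, 0.1134, 0.3237]
tcp_rot: [-2.315, 1.565, -2.289]
ft_force: [-0.3, -0.0, -1.5]
opening: 0.0167
```

```bash
python3 - <<'E'
from st import *
to([.539,-.3245,.33]);rot(92)
t=load("top5")
print("hole top",onz(t,366.6-.4,241.2-.4,.07))
# block corners/holes from block rects
for c,ang in (((.5192,-.2556),12.96),((.5201,-.2509),12.56)):
    a=np.radians(ang); print("hole from block",np.array(c)+np.array([np.sin(a),-np.cos(a)])*.075)
crop(t,345,225,405,265,10,"pics/th.png")
E
```

```text
t 20.65 pos [549.  113.4 323.7] yawy 91.52 zdir [-0.0037 -0.0042 -1.    ] F [-0.3 -0.  -1.5] M [ 0.055 -0.076  0.061] op 0.0167 q6 -2.03
delta tool cm [ -0.44 -43.75  -2.16]
rotvec tool deg [-0.48 -0.22  0.23]
hole top [ 0.53785697 -0.32794561  0.07      ]
hole from block [ 0.53602031 -0.32868952]
hole from block [ 0.53640964 -0.32410516]
```

View pics/th.png

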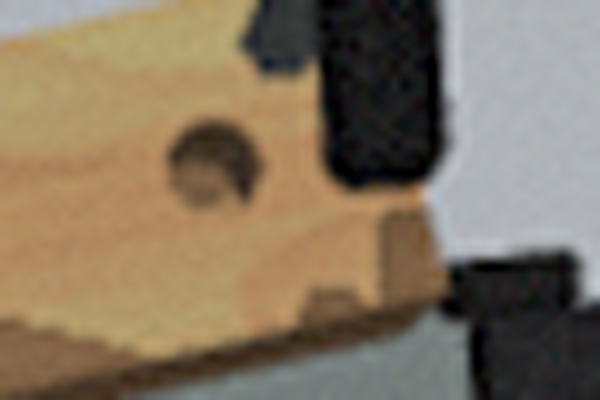

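>>> move_arm --translation '[[-0.3,-1.5,0],[-0.2,-3,-0.2],[0,-4,-0.2],[0,-4,-0.2],[0,-4,-0.2],[0,-4,-0.2],[0,-4,-0.2],[0,-4,-0.2],[0,-4,-0.2],[0,-3,-0.2]]' --angular '[[-0.5,-0.3,0],[0,-0.3,0],[0,0,0],[0,0,0],[0,0,0],[0,0,0],[0,0,0],[0,0,0],[0,0,0],[0,0,0]]'

```text
time: 21.65
tool_pos: [0.5467, -0.2498, 0.3173]
tcp_rot: [-3.077, 1.559, -3.0]
ft_force: [1.2, 0.4, -2.5]
opening: 0.0162
```

```bash
python3 -c "
from st import *
to([.539,-.3245,.32]);rot(92)"
```

```text
t 21.65 pos [ 546.7 -249.8  317.3] yawy 94.44 zdir [-0.012  -0.0017 -0.9999] F [ 1.2  0.4 -2.5] M [ 0.045 -0.109 -0.003] op 0.0162 q6 -1.33
delta tool cm [-0.25 -7.39 -1.34]
rotvec tool deg [ 2.44 -0.69  0.06]
```

>>> move_arm --translation '[[0,-2,-0.3],[0,-2,-0.3],[0,-1.6,-0.2],[0,-0.8,-0.1],[0,-0.3,0],[0,0,0],[0,0,0]]' --angular '[[1.2,-0.5,-0.1],[1.2,-0.5,-0.1],[0,0,0],[0,0,0],[0,0,0],[0,0,0],[0,0,0]]'

```text
time: 22.35
tool_pos: [0.5392, -0.3225, 0.3087]
tcp_rot: [2.919, 1.564, 2.964]
ft_force: [-1.3, -0.8, -2.6]
opening: 0.0163
```

```bash
python3 -c "
from st import *
to([.539,-.3245,.25]);rot(92)"
```

```text
t 22.35 pos [ 539.2 -322.5  308.7] yawy 92.56 zdir [-0.0063  0.0011 -1.    ] F [-1.3 -0.8 -2.6] M [-0.031 -0.043 -0.041] op 0.0163 q6 -1.24
delta tool cm [ 5.87 -0.2   0.01]
rotvec tool deg [ 0.56 -0.36 -0.08]
```

>>> move_arm --translation '[[0.5,-0.2,0],[1.5,0,0],[2,0,0],[1.5,0,0],[1,0,0],[0.5,0,0],[0,0,0]]' --angular '[[0.5,-0.7,-0.3],[0,0,0],[0,0,0],[0,0,0],[0,0,0],[0,0,0],[0,0,0]]'

```text
time: 23.05
tool_pos: [0.542, -0.3196, 0.2383]
tcp_rot: [-0.413, 1.559, -0.368]
ft_force: [0.4, -0.8, -1.2]
opening: 0.0163
```

```bash
python3 - <<'E'
from st import *
to([.539,-.3245,.205]);rot(92)
f=robot.grab_frame("scene");pickle.dump(f,open("scene12.pkl","wb"));crop(f,210,150,310,290,5,"pics/s12.png")
f=robot.grab_frame("top");pickle.dump(f,open("top12.pkl","wb"));crop(f,330,190,410,260,8,"pics/t12.png")
E
```

```text
t 23.05 pos [ 542.  -319.6  238.3] yawy 92.59 zdir [ 0.0111 -0.0043 -0.9999] F [ 0.4 -0.8 -1.2] M [-0.011  0.051 -0.042] op 0.0163 q6 -1.24
delta tool cm [ 3.33 -0.46 -0.36]
rotvec tool deg [0.59 0.63 0.27]
```

View pics/s12.png

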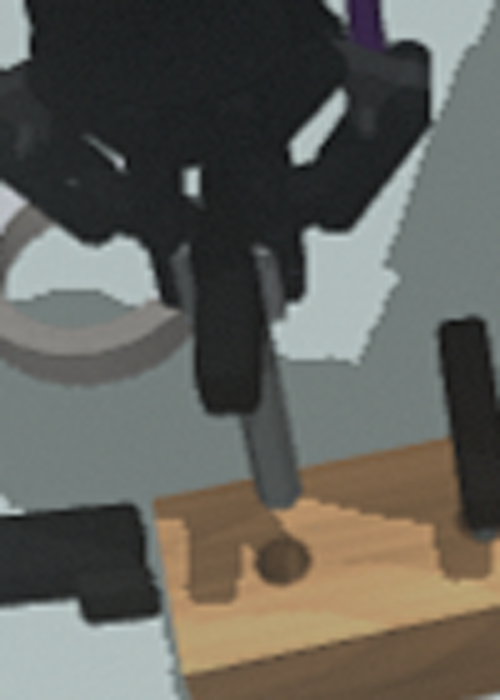

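View pics/t12.png

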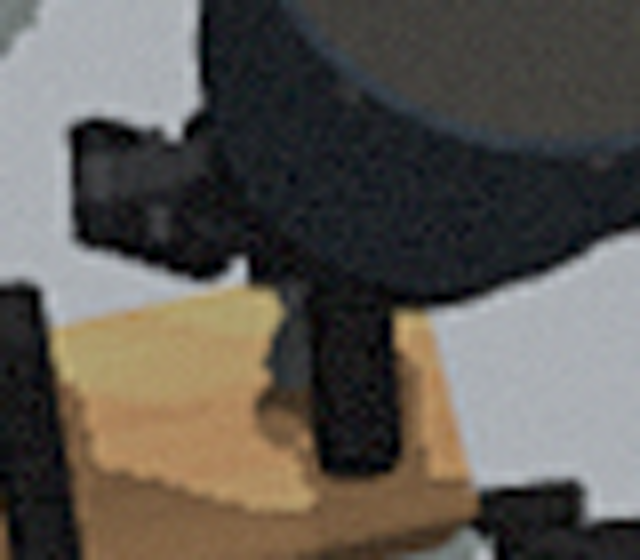

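>>> move_arm --translation '[[0,-0.3,-0.2],[0.5,-0.2,-0.2],[0.5,0,0],[0.3,0,0],[0,0,0],[0,0,0]]' --angular '[[0.5,0.1,0],[0,0.1,0],[0,0,0],[0,0,0],[0,0,0],[0,0,0]]'

```text
time: 23.75
tool_pos: [0.539, -0.3265, 0.2272]
tcp_rot: [-0.553, 1.557, -0.518]
ft_force: [-0.3, 0.0, -2.2]
opening: 0.0161
```

```bash
python3 - <<'E'
from st import *
from stem import run
to([.539,-.3245,.205]);rot(92)
f=robot.grab_frame("scene");pickle.dump(f,open("scene13.pkl","wb"));crop(f,235,200,295,280,9,"pics/s13.png")
print("hole scene",onz(f,266.5,261.9,.07))
s=robot.get_state();R=Ro.from_euler('xyz',s["tcp_rot"]).as_matrix();tip=s["tool_pos"]+.1163*R[:,0]-.0023*R[:,2];print("tip pred",tip)
run("scene13",tip[0],tip[1],tip[2],tip[2]+.06,2)
E
```

```text
t 23.75 pos [ 539.  -326.5  227.2] yawy 92.00 zdir [ 0.012  -0.0069 -0.9999] F [-0.3  0.  -2.2] M [ 0.028 -0.01   0.033] op 0.0161 q6 -1.24
delta tool cm [ 2.22  0.22 -0.02]
rotvec tool deg [-0.    0.68  0.42]
hole scene [ 0.53758967 -0.32378606  0.07      ]
tip pred [ 0.53806199 -0.32737428  0.11082372]
scene13 npix 178.0 cost 7.705882352941176 offset mm [-0.55586052  1.55890274] pos 0.5375061285519747 -0.3258153796719444
```

View pics/s13.png

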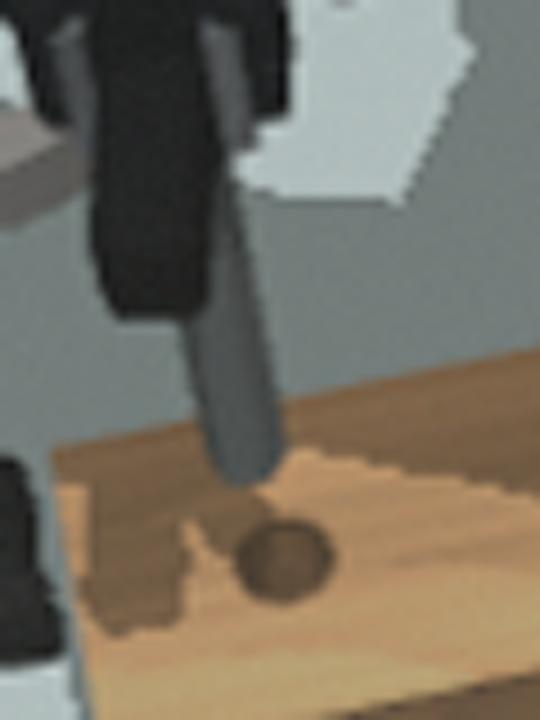

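>>> move_arm --translation '[[0.3,0.17,0.05],[0.8,0,0],[0.5,0,0],[0,0,0]]' --angular '[[0,0.3,0.15],[0,0,0],[0,0,0],[0,0,0]]'

```text
time: 24.2
tool_pos: [0.5397, -0.3244, 0.2096]
tcp_rot: [-0.59, 1.563, -0.555]
ft_force: [0.7, -0.4, -2.8]
opening: 0.0165
```

```bash
python3 - <<'E'
from st import *
from stem import run
to([.539,-.3245,.19]);rot(92)
f=robot.grab_frame("scene");pickle.dump(f,open("scene14.pkl","wb"));crop(f,235,200,295,280,9,"pics/s14.png")
s=robot.get_state();R=Ro.from_euler('xyz',s["tcp_rot"]).as_matrix();tip=s["tool_pos"]+.1163*R[:,0]-.0023*R[:,2];print("tip pred",tip)
run("scene14",tip[0],tip[1],tip[2],tip[2]+.06,2)
E
```

```text
t 24.20 pos [ 539.7 -324.4  209.6] yawy 92.01 zdir [ 0.0062 -0.0039 -1.    ] F [ 0.7 -0.4 -2.8] M [-0.031 -0.012 -0.004] op 0.0165 q6 -1.24
delta tool cm [ 1.96  0.01 -0.09]
rotvec tool deg [0.01 0.35 0.23]
tip pred [ 0.53827862 -0.32507505  0.09367302]
scene14 npix 166.0 cost 7.576470588235295 offset mm [-0.66015625  1.62304688] pos 0.5376184666225777 -0.32345200329495316
```

>>> move_arm --translation '[[0.5,0,0],[0.8,0,0],[0.8,0,0],[0.5,0,0],[0.2,0,0],[0,0,0]]' --angular '[[0,0,0],[0,0,0],[0,0,0],[0,0,0],[0,0,0],[0,0,0]]'

```text
time: 24.85
tool_pos: [0.5398, -0.3247, 0.1792]
tcp_rot: [-0.621, 1.564, -0.586]
ft_force: [0.1, -0.1, -2.2]
opening: 0.0162
```

```bash
python3 - <<'E'
from st import *
to([.539,-.3245,.138]);rot(92)
f=robot.grab_frame("scene");pickle.dump(f,open("scene15.pkl","wb"));crop(f,235,200,295,280,9,"pics/s15.png")
E
```

```text
t 24.85 pos [ 539.8 -324.7  179.2] yawy 92.01 zdir [ 0.006 -0.004 -1.   ] F [ 0.1 -0.1 -2.2] M [ 0.056  0.061 -0.051] op 0.0162 q6 -1.24
delta tool cm [ 4.11  0.04 -0.1 ]
rotvec tool deg [0.01 0.33 0.24]
```

View pics/s15.png

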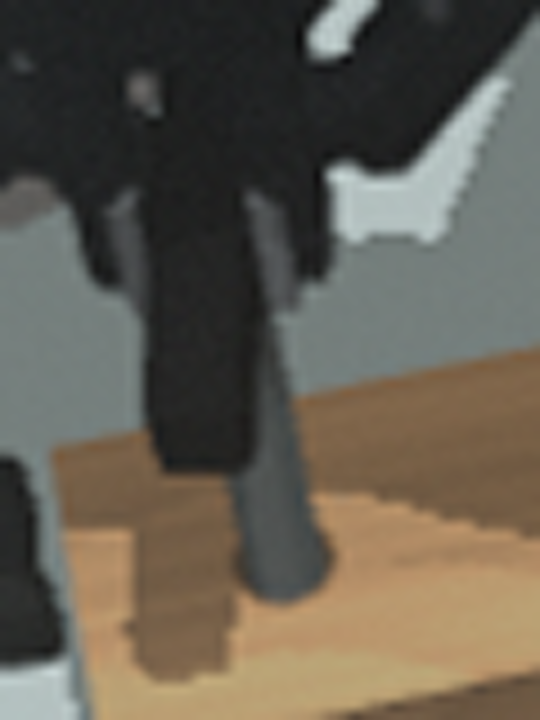

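The stem has entered the hole, 7 mm deep with no contact force. Lowering further.

>>> move_arm --translation '[[0.5,0,-0.05],[0.8,0,0],[0.8,0,0],[0.6,0,0],[0.3,0,0],[0,0,0]]' --angular '[[0,0,0],[0,0,0],[0,0,0],[0,0,0],[0,0,0],[0,0,0]]'

```text
time: 25.5
tool_pos: [0.5396, -0.3249, 0.1468]
tcp_rot: [-0.609, 1.563, -0.574]
ft_force: [-0.5, 0.5, -1.2]
opening: 0.0167
```

```bash
python3 - <<'E'
from st import *
to([.539,-.3245,.137]);rot(92)
E
```

```text
t 25.50 pos [ 539.6 -324.9  146.8] yawy 92.01 zdir [ 0.0065 -0.0042 -1.    ] F [-0.5  0.5 -1.2] M [ 0.033  0.026 -0.002] op 0.0167 q6 -1.24
delta tool cm [ 0.98  0.05 -0.06]
rotvec tool deg [0.01 0.37 0.25]
```

>>> move_arm --translation '[[0.3,0,0],[0.3,0,0],[0.2,0,0],[0.1,0,0],[0,0,0]]' --angular '[[0,0,0],[0,0,0],[0,0,0],[0,0,0],[0,0,0]]'

```text
time: 26.0
tool_pos: [0.5401, -0.3252, 0.1377]
tcp_rot: [-0.604, 1.562, -0.569]
ft_force: [0.2, 0.5, -2.7]
opening: 0.0164
```

```bash
python3 - <<'E'
from st import *
to([.539,-.3245,.1363]);rot(92)
E
```

```text
t 26.00 pos [ 540.1 -325.2  137.7] yawy 92.01 zdir [ 0.0076 -0.0049 -1.    ] F [ 0.2  0.5 -2.7] M [-0.019  0.038 -0.029] op 0.0164 q6 -1.24
delta tool cm [ 0.13  0.07 -0.1 ]
rotvec tool deg [0.01 0.43 0.29]
```

>>> move_arm --translation '[[0.1,0.07,-0.1],[0.05,0,0],[0.05,0,0],[0,0,0]]' --angular '[[0,0.1,0],[0,0,0],[0,0,0],[0,0,0]]'

```text
time: 26.4
tool_pos: [0.5392, -0.3246, 0.1365]
tcp_rot: [-0.712, 1.562, -0.677]
ft_force: [0.7, 0.2, -1.7]
opening: 0.0163
```

```bash
python3 - <<'E'
from st import *
to([.539,-.3245,.1363]);rot(92)
E
```

```text
t 26.40 pos [ 539.2 -324.6  136.5] yawy 92.02 zdir [ 0.0069 -0.0056 -1.    ] F [ 0.7  0.2 -1.7] M [-0.011  0.007 -0.039] op 0.0163 q6 -1.24
delta tool cm [ 0.02  0.01 -0.02]
rotvec tool deg [0.02 0.39 0.33]
```

>>> move_arm --translation '[[0.05,0,0],[0,0,0]]' --angular '[[0,0,0],[0,0,0]]' --force 30

```text
time: 26.6
tool_pos: [0.5394, -0.3247, 0.1364]
tcp_rot: [-0.702, 1.561, -0.666]
ft_force: [-0.3, 0.1, -1.5]
opening: 0.0161
```

```bash
python3 -c "
from st import *
st()"
```

```text
t 26.60 pos [ 539.4 -324.7  136.4] yawy 92.03 zdir [ 0.0076 -0.006  -1.    ] F [-0.3  0.1 -1.5] M [ 0.039  0.13  -0.037] op 0.0161 q6 -1.24
```

>>> move_arm --translation '[[0,0,0],[0,0,0],[0,0,0],[0,0,0],[0,0,0],[0,0,0]]' --angular '[[0,0,0],[0,0,0],[0,0,0],[0,0,0],[0,0,0],[0,0,0]]' --grip 0.05

```text
time: 27.2
tool_pos: [0.5402, -0.3255, 0.1375]
tcp_rot: [-0.701, 1.558, -0.666]
ft_force: [-0.1, 0.0, -0.1]
opening: 0.0406
```

```bash
python3 - <<'E'
from st import *
st()
f=robot.grab_frame("scene");crop(f,190,160,330,280,5,"pics/s16.png")
E
```

```text
t 27.20 pos [ 540.2 -325.5  137.5] yawy 92.03 zdir [ 0.0099 -0.0078 -0.9999] F [-0.1  0.  -0.1] M [0.02  0.1   0.028] op 0.0406 q6 -1.24
```

View pics/s16.png

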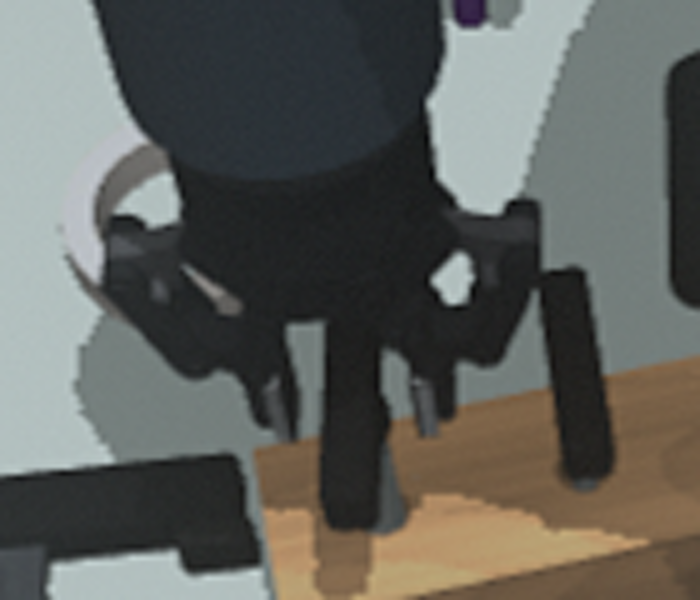

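Key released and standing where it was. Now withdrawing straight up.

>>> move_arm --translation '[[-0.5,0,0],[-1,0,0],[-1.5,0,0],[-2,0,0],[-2.5,0,0],[-3,0,0],[-2,0,0],[-1,0,0],[0,0,0],[0,0,0]]' --angular '[[0,0,0],[0,0,0],[0,0,0],[0,0,0],[0,0,0],[0,0,0],[0,0,0],[0,0,0],[0,0,0],[0,0,0]]'

```text
time: 28.25
tool_pos: [0.5384, -0.3249, 0.2851]
tcp_rot: [-0.67, 1.552, -0.635]
ft_force: [0.2, -0.0, -0.1]
opening: 0.0405
```

```bash
python3 - <<'E'
from st import *
st()
f=robot.grab_frame("scene");pickle.dump(f,open("scene17.pkl","wb"));cv2.imwrite("pics/s17.png",f["frame"][:,:,::-1])
f0=load("scene0")
for n,F in(("start",f0),("end",f)):
    c=cloud(F);z=c[...,2];m=np.zeros((480,640),bool);m[190:300,235:390]=1
    k=(m&(z>.13)&(z<.175)&(F["frame"].max(-1)<80)).astype(np.uint8)
    nl,lab,st_,ce=cv2.connectedComponentsWithStats(k)
    for i in range(1,nl):
        if st_[i,4]<60: continue
        p=c[lab==i];zt=np.percentile(p[:,2],90);print(n,np.round(ce[i],1),round(zt,4),cv2.minAreaRect(p[p[:,2]>zt-.006][:,:2].astype(np.float32)*1000))
E
```

```text
t 28.25 pos [ 538.4 -324.9  285.1] yawy 92.02 zdir [ 0.0148 -0.0109 -0.9998] F [ 0.2 -0.  -0.1] M [ 0.013  0.084 -0.025] op 0.0405 q6 -1.24
start [346.8 222.5] 0.1563 ((504.37322998046875, -178.49966430664062), (16.568050384521484, 87.50404357910156), 89.49569702148438)
start [260.5 238.5] 0.1664 ((537.4561767578125, -323.93017578125), (99.7892837524414, 18.310794830322266), 1.871775507926941)
start [304.7 234. ] 0.1464 ((520.9393310546875, -251.6804962158203), (75.70413208007812, 16.4988956451416), 8.128437995910645)
end [346.8 222.6] 0.1565 ((503.9731750488281, -178.51678466796875), (16.553945541381836, 87.97750854492188), 89.52043914794922)
end [260.9 238.2] 0.1664 ((538.15771484375, -323.20599365234375), (98.83135986328125, 18.1237735748291), 1.755759596824646)
end [304.8 233.8] 0.1463 ((521.4182739257812, -251.38864135742188), (75.52660369873047, 16.573867797851562), 8.113465309143066)
```

View pics/s17.png

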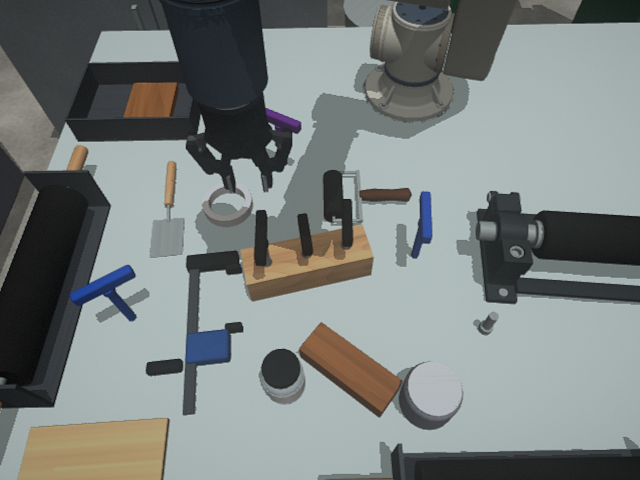

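```bash
python3 - <<'E'
from station import robot
import pickle
pickle.dump(robot.grab_frame("top"),open("top17.pkl","wb"))
E
sed -i 's/\["top0"\]/["top17"]/; s/\["scene0".*\]}/["scene17"]}/' runhex.py; python3 runhex.py | tail -25
```

```text
top 0 22193 [0.31 0.35]
top 5 21948 [0.24 0.28]
top 10 21304 [0.29 0.28]
top 15 20112 [0.27 0.28]
top 20 19577 [0.28 0.29]
top 25 19889 [0.29 0.29]
top 30 20737 [0.28 0.29]
top 35 22551 [0.31 0.37]
top 40 19556 [0.32 0.3 ]
top 45 20349 [0.28 0.29]
top 50 21278 [0.24 0.32]
top 55 22109 [0.28 0.3 ]
scene 0 12965 [-0.72  0.31]
scene 5 12431 [-0.66  0.15]
scene 10 12078 [-0.66  0.13]
scene 15 11267 [-0.67  0.07]
scene 20 10669 [-0.67  0.26]
scene 25 10148 [-0.63  0.13]
scene 30 10169 [-0.65  0.16]
scene 35 10590 [-0.65  0.16]
scene 40 11325 [-0.63  0.15]
scene 45 12290 [-0.62  0.19]
scene 50 13341 [-0.63  0.15]
scene 55 13398 [-0.59 -0.02]
[2.41 2.35 2.28 2.14 2.05 2.02 2.06 2.2  2.12 2.25 2.4  2.45]
```

```bash
python3 -c "
from station import robot
print(robot.close_job())"
```

```text
the job is handed in; nothing more can be done
None
```

The screw is tight, the largest key is back in its own hole and released, and I handed the job in after about 28 s. The one concern is a brief torque overshoot while tightening.

- **Seating:** I pushed the key gently in until it stopped at the full 10 mm depth by tool height. I felt only a few newtons from the floor of the recess.
- **Tightening:** I turned the screw clockwise about 46° until the torque jumped. I then held it at 0.67–0.70 N·m for about 0.3 s, turned back into the key's play, and lifted out.
- **Overshoot:** I ran one turning step without checking the torque first. The wrist read about 1.03 N·m for a moment before I backed off. By the given figures that is about 145–165 N on the screw, so it came near the 165 N limit, and I can't confirm it stayed below.
- **Last checks:** The key stands upright within about 1 mm of its starting position. The other two keys measure within about 0.5 mm of their start, and nothing else looks moved. The gripper is clear and the wrist force is near zero.
- **Screw angle:** The final camera fit puts the hexagon at about 20–25°, which agrees with the key's angle at the stop. It is only good to several degrees, so it cannot prove the 0.03 rad limit; the torque jump is the better evidence.

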